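Open the soap holders with the cap puller and fill them

TASK

With the C-shaped puller, hook every snug white cap that sits on a holder of the grey rack under its flange, pull it straight up until it pops off (do not touch a cap with the gripper while it is still on its holder) and stand it upright on the pine board. Stand the puller back upright on the bench. Slide each cream soap bar, on its long edge, into an open holder of its own until it is fully home, without pushing the jar, powder pot, wooden stamp or steel bowl away.

Things in the scene. Friction and masses are not known exactly. Their poses are not given: they have to be found in the camera images.
- rack: filling rack fixed to the bench: flat grey plate 150 (its x) x 310 (y) x 12 mm with three equal grey holders in a row along y, 95 mm apart. Origin: centre of the plate's underside; x away from the robot, z up. A holder is an open-topped rectangular case: lower body 95 x 53 mm (x by y) up to a shoulder 32 mm above the bench, then a neck 85 x 43 mm up to 52 mm. Its cavity is 77 x 35 mm, 36 mm deep
- holder_1 (a point): left, rack +y holder: centre of its cavity's floor, 16 mm above the bench, axes as the rack's; the rim is 36 mm higher
- holder_2 (a point): middle holder: centre of its cavity's floor, 16 mm above the bench, axes as the rack's; the rim is 36 mm higher
- holder_3 (a point): right, rack -y holder: centre of its cavity's floor, 16 mm above the bench, axes as the rack's; the rim is 36 mm higher
- cap_1: white hood-shaped cap on the neck of holder_1 (None: absent, that holder is open). Body 95 (x, along rack x) x 53 (y) x 48 mm high, 60 g. Origin: centre of its open underside, at first on the holder's shoulder; z up. A 5 mm thick flange, its underside 16 mm above the cap's, widens it to 103 x 77 mm: 12 mm overhang on both long sides. Comes free with some 8 to 13 N after 12 mm, clears the neck after 20 mm
- cap_2: the like cap on the neck of holder_2 (None: absent, that holder is open); see cap_1
- cap_3: the like cap on the neck of holder_3 (None: absent, that holder is open); see cap_1
- puller: C-shaped steel cap puller, 0.2 kg, 128 mm high, standing upright on its two tines, open to its +x. Origin: under the tines, straight below the handle; z up. A spine 44 mm wide at x = -66 to -58 mm joins the tines (foot up to x = -56) to a top arm 44 mm wide, at 58 to 68 mm height, that ends at x = +18 mm and carries the handle. Free height between tines and arm: 52 mm
- puller_tines (a point): midway between the puller's tines, on their top face, 6 mm above its origin, axes as the puller's. The tines run along x from -62 to +45 mm, 6 mm thick, from 30 to 40 mm either side of the middle: slid along x they straddle a cap below the long flanges; with this point under the cap's middle the pull is central (the cap's flange then clears the foot by 4 mm)
- puller_grip (a point): centre of the puller's upright wooden handle, 98 mm above its origin; the handle is 30 mm (x) by 22 mm (y) and 60 mm high (68 to 128 mm above the origin)
- cap_board: brown pine board, fixed flat on the bench: 160 mm (its x) by 300 mm (its y), 16 mm thick. Origin: centre of its underside; x points away from the robot, z up
- soap_1_mid (a point): centre of a cream soap bar (None: absent), 72 mm long (its x) by 54 mm (its y) by 30 mm thick (its z), 105 g; at the start it stands on the bench on a long narrow edge: y vertical, x and z level, the centre 27 mm above the bench. Fully home in a holder its centre is 27 mm above the cavity floor and its top 18 mm above the rim
- soap_2_mid (a point): centre of another such soap bar (None: absent); see soap_1_mid
- soap_3_mid (a point): centre of another such soap bar (None: absent); see soap_1_mid
- flake_jar: bystander, loose: clear jar with a white lid, 82 mm wide, 94 mm high; origin at the centre of its underside
- mica_pot: bystander, loose: small screw pot, 73 mm wide, 65 mm high; origin at the centre of its underside
- soap_stamp: bystander, loose: turned wooden stamp, 39 mm wide, 60 mm high; origin at the centre of its underside
- pinch_bowl: bystander, loose: small steel bowl, 70 mm wide, 29 mm high; origin at the centre of its underside
There are look-alikes about, which are no part of the job. Leave any purple look-alike of the part that bears soap_2_mid alone.

How it is judged:
At the end, for the whole second after the job is handed in: every cap upright on the pine board (0.12 rad, underside within 5 mm of its top, middle over it); every bar home in a holder (centre within 6 mm of the holder's axis, 20 to 31 mm above its floor); the puller upright on the bench (8 mm, 0.1 rad); all released, at rest (x of cap_1 in the frame of cap_board between -0.075 and 0.075 m and y of cap_1 in the frame of cap_board between -0.145 and 0.145 m and z of cap_1 in the frame of cap_board between 0.01 and 0.021 m and angle between each of cap_1, cap_2, cap_3's own z axis and vertical below 0.12 rad and linear speed of each of cap_1, cap_2, cap_3, soap_1, soap_2, soap_3, puller below 0.03 m/s and x of cap_2 in the frame of cap_board between -0.075 and 0.075 m and y of cap_2 in the frame of cap_board between -0.145 and 0.145 m and z of cap_2 in the frame of cap_board between 0.01 and 0.021 m and x of cap_3 in the frame of cap_board between -0.075 and 0.075 m and y of cap_3 in the frame of cap_board between -0.145 and 0.145 m and z of cap_3 in the frame of cap_board between 0.01 and 0.021 m and ((x of soap_1_mid in the frame of holder_1 between -0.006 and 0.006 m and y of soap_1_mid in the frame of holder_1 between -0.006 and 0.006 m and z of soap_1_mid in the frame of holder_1 between 0.02 and 0.031 m) or (x of soap_1_mid in the frame of holder_2 between -0.006 and 0.006 m and y of soap_1_mid in the frame of holder_2 between -0.006 and 0.006 m and z of soap_1_mid in the frame of holder_2 between 0.02 and 0.031 m) or (x of soap_1_mid in the frame of holder_3 between -0.006 and 0.006 m and y of soap_1_mid in the frame of holder_3 between -0.006 and 0.006 m and z of soap_1_mid in the frame of holder_3 between 0.02 and 0.031 m)) and ((x of soap_2_mid in the frame of holder_1 between -0.006 and 0.006 m and y of soap_2_mid in the frame of holder_1 between -0.006 and 0.006 m and z of soap_2_mid in the frame of holder_1 between 0.02 and 0.031 m) or (x of soap_2_mid in the frame of holder_2 between -0.006 and 0.006 m and y of soap_2_mid in the frame of holder_2 between -0.006 and 0.006 m and z of soap_2_mid in the frame of holder_2 between 0.02 and 0.031 m) or (x of soap_2_mid in the frame of holder_3 between -0.006 and 0.006 m and y of soap_2_mid in the frame of holder_3 between -0.006 and 0.006 m and z of soap_2_mid in the frame of holder_3 between 0.02 and 0.031 m)) and ((x of soap_3_mid in the frame of holder_1 between -0.006 and 0.006 m and y of soap_3_mid in the frame of holder_1 between -0.006 and 0.006 m and z of soap_3_mid in the frame of holder_1 between 0.02 and 0.031 m) or (x of soap_3_mid in the frame of holder_2 between -0.006 and 0.006 m and y of soap_3_mid in the frame of holder_2 between -0.006 and 0.006 m and z of soap_3_mid in the frame of holder_2 between 0.02 and 0.031 m) or (x of soap_3_mid in the frame of holder_3 between -0.006 and 0.006 m and y of soap_3_mid in the frame of holder_3 between -0.006 and 0.006 m and z of soap_3_mid in the frame of holder_3 between 0.02 and 0.031 m)) and height (world z) of puller below 0.008 m and angle between puller's own z axis and vertical below 0.1 rad); the robot touches nothing.
It fails at once if the gripper touches a cap that is still on its holder (the caps are pulled with the puller) ((contact force between the fingers and cap_1 above 1 N and z of cap_1 in the frame of holder_1 below 0.028 m and horizontal distance between cap_1 and holder_1 below 0.02 m) or (contact force between the fingers and cap_2 above 1 N and z of cap_2 in the frame of holder_2 below 0.028 m and horizontal distance between cap_2 and holder_2 below 0.02 m) or (contact force between the fingers and cap_3 above 1 N and z of cap_3 in the frame of holder_3 below 0.028 m and horizontal distance between cap_3 and holder_3 below 0.02 m)).
It fails at once if the jar, powder pot, wooden stamp or steel bowl is pushed more than 3 cm away (distance of any of flake_jar, mica_pot, soap_stamp, pinch_bowl from where it was at the start of the episode above 0.03 m).
Of cap_1, cap_2, cap_3 only 2 to 3 are there at a start; the rules pass over those that are not, and their reading is None.
Of soap_1, soap_2, soap_3 only 2 to 3 are there at a start; the rules pass over those that are not, and their reading is None.
At some moment in a run one of puller may be knocked a few centimetres aside while the robot is not near it.
It also fails if it takes over 210 s, if anything falls off the work surface, if the arm or the gripper's body presses on something with over 40 N, if the wrist force passes 120 N, or if a joint passes its speed limit or range.

ROBOT

A 6-joint arm with a two-finger parallel gripper is mounted at the origin on a cart in front of the work surface, level with it; the furniture and walls round the work are solid. World frame = base frame: x ahead of the robot, y to its left, z up, the work surface at z = 0. Lengths are in m, angles in rad, forces in N, time in s.
With the tool pointing down it reaches from about 0.375 to 0.925 m from the base axis. Payload 5.7 kg.
Tool frame: the origin (TCP) lies between the finger pads; the fingertips stand 8 mm ahead of it and the grasp point (between the pads) lies 11 mm behind it; y points along the fingers, x is the direction in which the jaws open and shut, and the axes are right-handed (so a half turn about y gives the same grasp; the last joint's range is limited). The gripper opens to 88 mm and grips with 3 to 60 N. Pads are 20 mm wide; open, the fingers measure 115 mm over their backs; the gripper's body (75 mm by 178 mm) begins 61 mm behind the grasp point.
Start: joints at [-1.27, 0.359, 1.51, -0, 1.272, -0.115], TCP at [0.242, -0.549, 0.231] pointing down, gripper open.
Joint ranges: [-2.97, 2.97], [-1.01, 2.36], [0.21, 2.38], [-0.96, 4.11], [0.2, 2.71], [-2.98, 2.98]. Speed limits (rad/s): [2.39, 2.39, 3.14, 3.14, 3.14, 3.14].

INTERFACE

Orientations are given as a unit quaternion [w, x, y, z].
In Python, from station import r gives the robot as it stands. The module is installed in compiled form; this text tells all that it offers.
- The arm moves only by the tool arm_command, never from a script. Its argument "motion" is a list of rows, each an object with "travel": the shift along the tool's x, y, z in m, a list of three; "twist": the turn about the tool's y in degrees; "fingers": the gripper's target within -1 to 1 (shut at 1, half-way at 0, fully open at -1). A call has 1 to 8 rows; each row is the pose to reach, as a shift and turn from the pose commanded when the call began, along the tool's axes at that moment; what a row does not reach only later rows make up. A row lasts 1/12 s, in which the tool goes at most 41.7 mm and 7.16 degrees, less where a joint would pass 70% of its speed; a pose out of reach is approached as far as the arm can. A call with a gripper value outside its range is refused whole. The fingers move at their own pace and stop on an object; "force" is the grip in N (left out, the last holds). Time passes only in rows, so rows that repeat a pose let the fingers close. It gives the time, the measured TCP pose, the force and the opening at its end, in the units of the state.
- r.sense(): the state, without advancing time (a new reading comes with each control period).
- r.capture(name): name is "side" or "top"; returns a dict with "pixels" (400x640x3 uint8, blue, green, red), "intrinsics" (3x3 intrinsics, pixels), "k1" (the pictures are not rectified: a ray, as slopes to the right and down, at radius r is drawn at 1 + k1 r^2 times it, then the intrinsics apply), "extrinsics" (4x4, takes a point from world to camera coordinates). Camera axes: x right, y up, looking along -z (the intrinsics and any distortion apply to the point x, -y, -z); pixel columns grow to the right and rows downward; lengths in m; the calibration is good to about 2 mm. A picture is of the moment at which its call begins. There is no depth.
- r.finish_job(): hands the job in, once; it reports no verdict.
The state is a dict: "t": time; "q": joint angles; "joint_vel": joint speeds; "joint_torque": joint torques, N m; "tcp_pos": TCP position; "orientation": TCP orientation; "contact_force": force on the tool from outside, world axes, zero at the start; "ft_torque": the same for the moment, N m; "opening": finger opening in m.
Only numpy, scipy, OpenCV 4.12 (cv2) and the standard library are available. Lean on these libraries where they do the work, as an engineer would, in place of code of your own. Each camera call takes 0.05 s, during which the arm holds its last target. There are 200 camera calls.

## Working session

There is one attempt and no reset: what is moved stays moved. The work goes in short steps, Python scripts to look and compute and a tool call to move; the robot and the scene stay as the last step left them, time stands still between calls to the robot, and variables do not carry over. Pictures are saved under pics/ and viewed, about 12 in all and at most 16, crops included, and the job is handed in when it is done.

Besides the shell and the picture viewer there is one more tool, called after "Request:" as a command line: name --argument value ..., lists and objects as JSON in quotes. arm_command: Moves the arm, as the interface text tells. Its arguments: {"type":"object","properties":{"motion":{"type":"array"},"force":{"type":"number"}},"required":["motion"]}

```bash
mkdir -p pics
cat > h.py <<'E'
import numpy as np, cv2
from station import r
def cap(n,f=None):
    c=r.capture(n)
    if f: cv2.imwrite('pics/'+f,c['pixels'])
    return c
def ray(c,u,v):
    K=np.array(c['intrinsics']);E=np.array(c['extrinsics'])
    d=np.array([(u-K[0,2])/K[0,0],(v-K[1,2])/K[1,1]]);s=d.copy()
    for _ in range(30): s=d/(1+c['k1']*(s@s))
    R=E[:3,:3];o=-R.T@E[:3,3]
    return o,R.T@np.array([s[0],-s[1],-1])
def onz(c,u,v,z):
    o,d=ray(c,u,v);return o+d*(z-o[2])/d[2]
def proj(c,p):
    K=np.array(c['intrinsics']);E=np.array(c['extrinsics'])
    q=E[:3,:3]@np.array(p)+E[:3,3];s=np.array([q[0],-q[1]])/-q[2];s=s*(1+c['k1']*(s@s))
    return np.array([K[0,0]*s[0]+K[0,2],K[1,1]*s[1]+K[1,2]])
E
python3 - <<'E'
from h import *
for n in('top','side'):
    c=cap(n,n+'0.png');E=np.array(c['extrinsics']);print(n,c['k1'],c['intrinsics'],-E[:3,:3].T@E[:3,3],E[:3,:3])
print(r.sense())
E
```

```text
top 0.02507627266211163 [[389.45310802   0.         318.14844526]
 [  0.         389.45310802 198.82547523]
 [  0.           0.           1.        ]] [ 0.43425164 -0.02331428  1.11005852] [[ 0.01031128 -0.99956059 -0.02779045]
 [ 0.98760683  0.00582739  0.15684004]
 [-0.15660918 -0.02906326  0.98723295]]
side 0.027759542497112037 [[518.24342197   0.         330.62792598]
 [  0.         518.24342197 201.70281805]
 [  0.           0.           1.        ]] [0.33580007 1.2688612  0.66082207] [[-9.82279414e-01 -1.87422386e-01  3.42516756e-05]
 [ 7.75007084e-02 -4.06014262e-01  9.10574576e-01]
 [-1.70648153e-01  8.94441316e-01  4.13344820e-01]]
{'t': 0.1, 'q': array([-1.27013565e+00,  3.59456035e-01,  1.51131047e+00, -2.85033204e-05,
        1.27253632e+00, -1.15103987e-01]), 'joint_vel': array([ 0.00143608, -0.00160836, -0.0026986 ,  0.00082453,  0.0011887 ,
       -0.0010728 ]), 'joint_torque': array([-9.82925158e-04, -5.16360176e+01, -2.71406579e+01,  6.75537251e-02,
        2.77049752e-02, -2.10620402e-05]), 'tcp_pos': array([ 0.24213057, -0.54829748,  0.22988516]), 'orientation': array([ 0.59280932, -0.59205195,  0.38650978, -0.38556685]), 'contact_force': array([-0.34194907,  0.04960889,  0.09675262]), 'ft_torque': array([ 0.01702237, -0.03775701,  0.01651685]), 'opening': 0.08772120362704003}
```

View pics/top0.png

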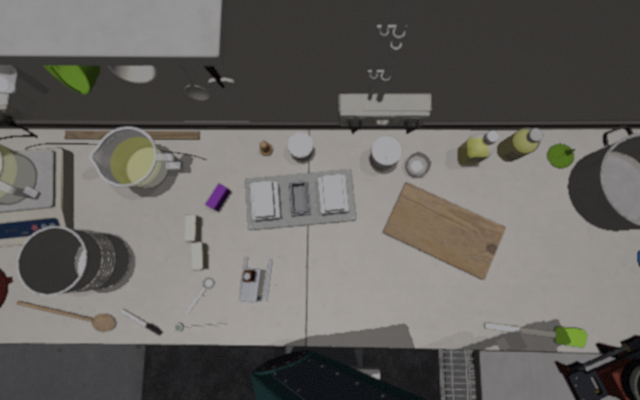

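View pics/side0.png

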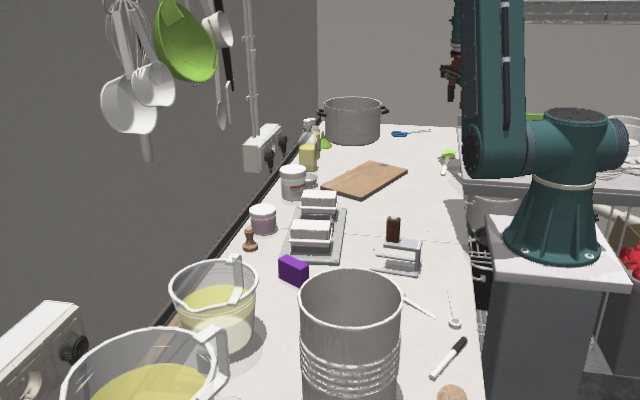

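The left (1) and right (3) holders are capped and the middle one is open. I see two cream bars at about (191,228) and (197,256), a purple look-alike at (218,197), and the puller at (253,280), opening away from the robot. The board is at (444,230).

Run:
```python
from h import *
a=cv2.imread('pics/top0.png');b=cv2.imread('pics/side0.png')
x=cv2.resize(a[130:310,170:370],None,fx=4,fy=3.3333*1.2/1,interpolation=3)
x=cv2.resize(a[160:310,170:370],None,fx=4,fy=4,interpolation=3)
cv2.imwrite('pics/t1.png',cv2.convertScaleAbs(x,alpha=1.4))
x=cv2.resize(b[150:300,230:430],None,fx=4,fy=4,interpolation=3)
cv2.imwrite('pics/s1.png',x)
```

```text
(no output)
```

View pics/t1.png

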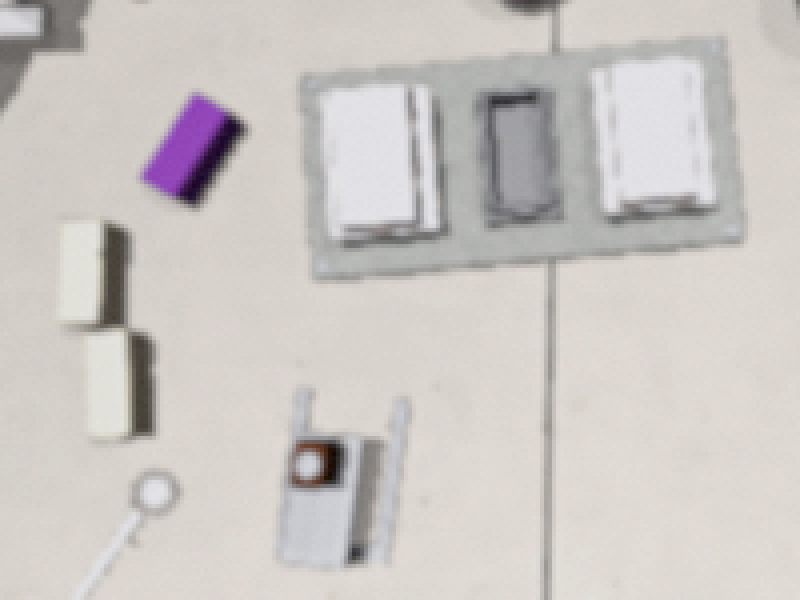

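View pics/s1.png

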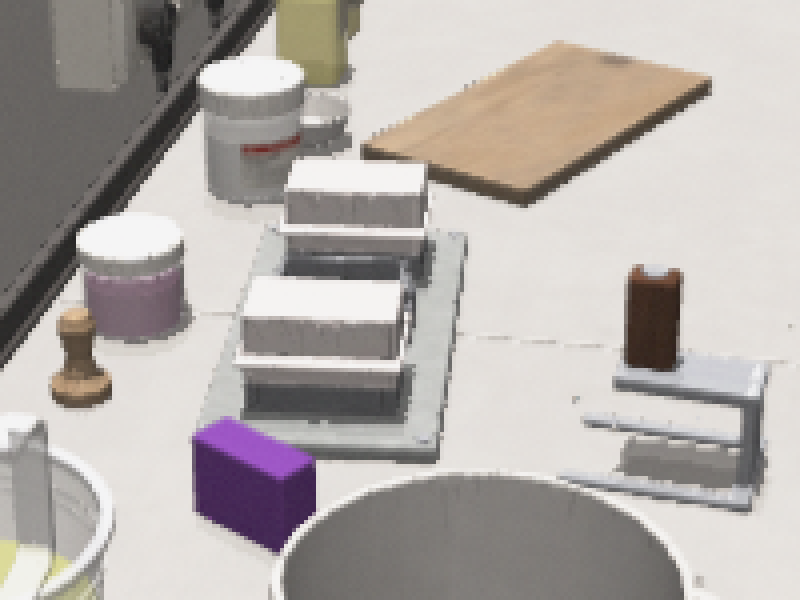

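The crops show the puller with tine tips at crop (303,390) and (403,398) and the handle top at (309,464). The rack plate corners, cap tops and bar tops are all clear. Next I turn these into metric positions.

Run:
```python
from h import *
c=cap('top');g=cv2.cvtColor(c['pixels'],6)
def pts(L,z,sub=True):
    p=np.array(L,float)/4+[170,160]-0.375
    if sub:
        p=cv2.cornerSubPix(g,p.astype(np.float32).reshape(-1,1,2),(2,2),(-1,-1),(3,30,0.01)).reshape(-1,2)
    return np.array([onz(c,*q,z)[:2] for q in p])
def rep(n,P):
    m=P.mean(0);s=[np.linalg.norm(P[(i+1)%4]-P[i]) for i in range(4)]
    l=(P[0]+P[1]-P[2]-P[3]);print(n,m.round(4),'sides',np.round(s,4),'yaw',np.degrees(np.arctan2(l[1],l[0])).round(2));return m
for sub in(0,1):
    rep('rack',pts([(304,75),(724,38),(745,240),(315,278)],.012,sub))
    rep('soapA',pts([(63,221),(105,221),(101,323),(60,323)],.054,sub))
    rep('soapB',pts([(90,329),(131,329),(128,437),(90,437)],.054,sub))
    rep('cap1top',pts([(320,88),(408,86),(414,224),(330,230)],.080,sub))
    rep('cap3top',pts([(612,62),(698,58),(706,198),(622,202)],.080,sub))
    rep('arm',pts([(297,435),(360,437),(345,567),(280,563)],.068,sub))
    rep('tines',pts([(303,388),(403,398),(388,563),(280,563)],.006,sub))
    print('handle',pts([(309,464)],.128,0))
hsv=cv2.cvtColor(c['pixels'],cv2.COLOR_BGR2HSV)
m=cv2.inRange(hsv,(8,70,50),(22,200,255));m[:, :370]=0;m[:,520:]=0;m[:170]=0;m[285:]=0
k=max(cv2.findContours(m,0,2)[0],key=cv2.contourArea);B=cv2.boxPoints(cv2.minAreaRect(k))
print(B);P=np.array([onz(c,*q,.016)[:2] for q in B]);print(P,P.mean(0))
m=cv2.inRange(hsv,(8,70,20),(22,255,255))
# side view checks: project
s=cap('side')
for n,q in dict(handle=(309,464,.128)).items():
    u=np.array(q[:2])/4+[170,160]-.375;p=onz(c,*u,q[2]);v=(proj(s,p)-[230,150])*4;print(n,p,v)
```

```text
rack [0.6082 0.0608] sides [0.3046 0.1468 0.3054 0.1474] yaw 5.47
soapA [0.5202 0.3567] sides [0.029  0.0697 0.028  0.0697] yaw 1.66
soapB [0.4455 0.3333] sides [0.028  0.0721 0.0256 0.0722] yaw 2.72
cap1top [0.597  0.1591] sides [0.0598 0.0941 0.0563 0.0972] yaw 5.14
cap3top [ 0.6165 -0.0366] sides [0.0581 0.0954 0.056  0.0956] yaw 3.84
arm [0.3703 0.1847] sides [0.0418 0.0836 0.0427 0.0825] yaw -5.0
tines [0.3822 0.1816] sides [0.0711 0.1127 0.0749 0.1201] yaw -4.41
handle [[0.39578729 0.18076443]]
rack [0.6084 0.0621] sides [0.3054 0.1528 0.3061 0.1516] yaw 4.64
soapA [0.5194 0.3567] sides [0.027  0.0679 0.028  0.0684] yaw 1.75
soapB [0.4458 0.3339] sides [0.0241 0.074  0.0233 0.0711] yaw 4.79
cap1top [0.5966 0.159 ] sides [0.0598 0.0925 0.0563 0.0972] yaw 5.15
cap3top [ 0.6146 -0.0374] sides [0.0584 0.0993 0.0592 0.0912] yaw 5.4
arm [0.3712 0.185 ] sides [0.0446 0.0821 0.0473 0.0804] yaw -7.58
tines [0.3826 0.1838] sides [0.066  0.1182 0.0804 0.1179] yaw -4.11
handle [[0.39578729 0.18076443]]
[[382.42786 233.48944]
 [405.4096  182.48123]
 [506.13806 227.86441]
 [483.1563  278.87262]]
[[ 0.51092248 -0.17156669]
 [ 0.6563162  -0.23878742]
 [ 0.52974797 -0.51081439]
 [ 0.39082308 -0.44068553]] [ 0.52195243 -0.34046351]
handle [0.39578729 0.18076443 0.128     ] [652.31568859 273.56011816]
```

```bash
cat > plan.py <<'E'
# usage: plan.py x,y,z,yawdeg ...  -> per-call travel (mm) & twist, chained from the sensed pose
from h import *; import sys
from scipy.spatial.transform import Rotation as Ro
s=r.sense();w,x,y,z=s['orientation'];R=Ro.from_quat([x,y,z,w]).as_matrix()
p=s['tcp_pos'];yaw=np.arctan2(R[1,0],R[0,0])
print('t %.1f'%s['t'],p.round(4),'yaw %.2f'%np.degrees(yaw),'open %.4f'%s['opening'],'F',s['contact_force'].round(1),'q',s['q'].round(2))
for a in sys.argv[1:]:
    T=[float(v) for v in a.split(',')];d=np.array(T[:3])-p;c,n=np.cos(yaw),np.sin(yaw)
    tr=np.array([c*d[0]+n*d[1],-d[2],-n*d[0]+c*d[1]]);ty=np.radians(T[3])
    tw=np.degrees(yaw-ty);tw=(tw+180)%360-180
    print(a,'travel',tr.round(4),'twist %.1f'%tw,'rows %.1f'%max(np.linalg.norm(tr)/.0417,abs(tw)/7.16))
    p=np.array(T[:3]);yaw=ty
E
python3 plan.py .5,-.2,.33,-30 .45,.1,.3,-5 .395,.181,.17,-5 .395,.181,.087,-5
```

```text
t 0.2 [ 0.2422 -0.5485  0.2301] yaw -66.18 open 0.0878 F [ 0.4 -1.   0.1] q [-1.27  0.36  1.51  0.    1.27 -0.12]
.5,-.2,.33,-30 travel [-0.2147 -0.0999  0.3766] twist -36.2 rows 10.7
.45,.1,.3,-5 travel [-0.1933  0.03    0.2348] twist -25.0 rows 7.3
.395,.181,.17,-5 travel [-0.0619  0.13    0.0759] twist 0.0 rows 3.9
.395,.181,.087,-5 travel [0.    0.083 0.   ] twist 0.0 rows 2.0
```

Request:
arm_command --motion '[{"travel": [-0.215, -0.1, 0.377], "twist": -36, "fingers": -0.3}, {"travel": [-0.215, -0.1, 0.377], "twist": -36, "fingers": -0.3}, {"travel": [-0.215, -0.1, 0.377], "twist": -36, "fingers": -0.3}, {"travel": [-0.215, -0.1, 0.377], "twist": -36, "fingers": -0.3}, {"travel": [-0.215, -0.1, 0.377], "twist": -36, "fingers": -0.3}, {"travel": [-0.215, -0.1, 0.377], "twist": -36, "fingers": -0.3}, {"travel": [-0.215, -0.1, 0.377], "twist": -36, "fingers": -0.3}, {"travel": [-0.215, -0.1, 0.377], "twist": -36, "fingers": -0.3}]'

```text
t: 0.87
tcp_pos: [0.4361, -0.2858, 0.306]
orientation: [0.683, -0.683, 0.184, -0.184]
contact_force: [0.3, -0.5, -0.5]
opening: 0.057
```

```bash
python3 plan.py .47,.08,.3,-5 .395,.181,.17,-5
```

```text
t 0.9 [ 0.4361 -0.2858  0.306 ] yaw -30.19 open 0.0570 F [ 0.3 -0.5 -0.5] q [-0.71  0.18  1.57  0.    1.39 -0.19]
.47,.08,.3,-5 travel [-0.1547  0.006   0.3332] twist -25.2 rows 8.8
.395,.181,.17,-5 travel [-0.0835  0.13    0.0941] twist 0.0 rows 4.3
```

Request:
arm_command --motion '[{"travel": [-0.155, 0.006, 0.333], "twist": -25, "fingers": -0.3}, {"travel": [-0.155, 0.006, 0.333], "twist": -25, "fingers": -0.3}, {"travel": [-0.155, 0.006, 0.333], "twist": -25, "fingers": -0.3}, {"travel": [-0.155, 0.006, 0.333], "twist": -25, "fingers": -0.3}, {"travel": [-0.155, 0.006, 0.333], "twist": -25, "fingers": -0.3}, {"travel": [-0.155, 0.006, 0.333], "twist": -25, "fingers": -0.3}, {"travel": [-0.155, 0.006, 0.333], "twist": -25, "fingers": -0.3}, {"travel": [-0.155, 0.006, 0.333], "twist": -25, "fingers": -0.3}]'

```text
t: 1.53
tcp_pos: [0.4653, 0.0462, 0.3002]
orientation: [0.706, -0.706, 0.032, -0.032]
contact_force: [0.8, 0.0, -0.0]
opening: 0.0571
```

```bash
python3 plan.py .395,.181,.17,-5
python3 - <<'E'
from h import *
c=cap('side')
x=c['pixels'];p=cv2.imread('pics/side0.png');print(np.abs(x.astype(int)-p)[200:290,370:430].max(2).mean())
E
```

```text
t 1.5 [0.4653 0.0462 0.3002] yaw -5.19 open 0.0571 F [ 0.8  0.  -0. ] q [-0.05  0.1   1.68  0.    1.36  0.04]
.395,.181,.17,-5 travel [-0.0822  0.1302  0.1278] twist -0.2 rows 4.8
18.14074074074074
```

Request:
arm_command --motion '[{"travel": [-0.082, 0.115, 0.128], "twist": 0, "fingers": -0.3}, {"travel": [-0.082, 0.115, 0.128], "twist": 0, "fingers": -0.3}, {"travel": [-0.082, 0.115, 0.128], "twist": 0, "fingers": -0.3}, {"travel": [-0.082, 0.115, 0.128], "twist": 0, "fingers": -0.3}, {"travel": [-0.082, 0.115, 0.128], "twist": 0, "fingers": -0.3}, {"travel": [-0.082, 0.115, 0.128], "twist": 0, "fingers": -0.3}, {"travel": [-0.082, 0.115, 0.128], "twist": 0, "fingers": -0.3}]'

```text
t: 2.17
tcp_pos: [0.3948, 0.1792, 0.1846]
orientation: [-0.706, 0.707, -0.032, 0.03]
contact_force: [0.9, -0.6, -0.2]
opening: 0.0573
```

```bash
python3 plan.py .395,.181,.087,-5
python3 - <<'E'
from h import *
c=cap('side')
cv2.imwrite('pics/s2.png',cv2.resize(c['pixels'][150:300,330:480],None,fx=4,fy=4,interpolation=3))
for im in(c['pixels'],cv2.imread('pics/side0.png')):
    b=im[:,:,::-1].astype(int);m=((b[:,:,0]-b[:,:,2]>25)&(b[:,:,0]<120)).astype(np.uint8);m[:190]=0;m[290:]=0;m[:,:370]=0;m[:,440:]=0
    print(cv2.boundingRect(m),m.sum())
E
```

```text
t 2.2 [0.3948 0.1792 0.1846] yaw -5.02 open 0.0573 F [ 0.9 -0.6 -0.2] q [ 0.27  0.17  1.91 -0.    1.06  0.35]
.395,.181,.087,-5 travel [0.0001 0.0976 0.0018] twist -0.0 rows 2.3
(372, 190, 40, 50) 86
(372, 191, 28, 50) 114
```

View pics/s2.png

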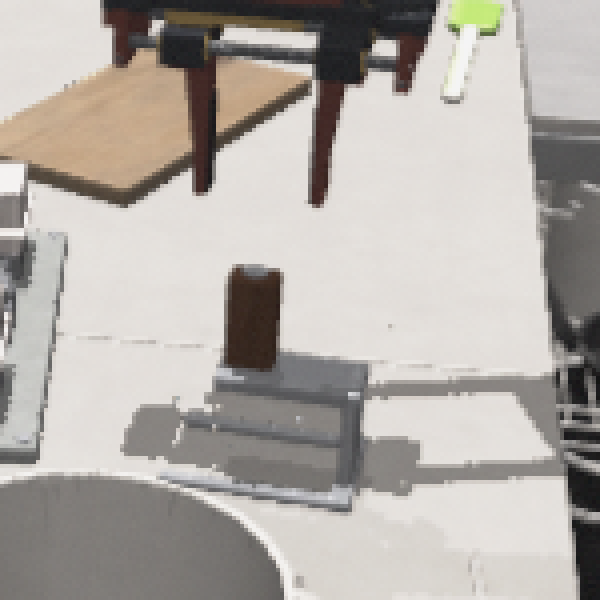

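The puller hasn't moved, and the fingers are lined up over the handle in x. Descend and grip.

Request:
arm_command --motion '[{"travel": [0, 0.033, 0.002], "twist": 0, "fingers": -0.3}, {"travel": [0, 0.065, 0.002], "twist": 0, "fingers": -0.3}, {"travel": [0, 0.097, 0.002], "twist": 0, "fingers": -0.3}, {"travel": [0, 0.097, 0.002], "twist": 0, "fingers": -0.3}]'

```text
t: 2.55
tcp_pos: [0.3946, 0.1792, 0.0852]
orientation: [-0.706, 0.707, -0.034, 0.031]
contact_force: [-1.1, -0.9, -0.0]
opening: 0.0574
```

Request:
arm_command --motion '[{"travel": [0, 0, 0], "twist": 0, "fingers": 1}, {"travel": [0, 0, 0], "twist": 0, "fingers": 1}, {"travel": [0, 0, 0], "twist": 0, "fingers": 1}, {"travel": [0, 0, 0], "twist": 0, "fingers": 1}, {"travel": [0, 0, 0], "twist": 0, "fingers": 1}, {"travel": [0, 0, 0], "twist": 0, "fingers": 1}, {"travel": [0, 0, 0], "twist": 0, "fingers": 1}, {"travel": [0, 0, 0], "twist": 0, "fingers": 1}]' --force 55

```text
t: 3.22
tcp_pos: [0.3967, 0.1814, 0.0897]
orientation: [0.707, -0.706, 0.031, -0.033]
contact_force: [-0.3, -1.4, 9.6]
opening: 0.0297
```

Request:
arm_command --motion '[{"travel": [0, -0.03, 0], "twist": 0, "fingers": 1}, {"travel": [0, -0.06, 0], "twist": 0, "fingers": 1}, {"travel": [0, -0.06, 0], "twist": 0, "fingers": 1}, {"travel": [0, -0.06, 0], "twist": 0, "fingers": 1}]'

```text
t: 3.55
tcp_pos: [0.3975, 0.1817, 0.15]
orientation: [0.707, -0.706, 0.03, -0.034]
contact_force: [0.5, 0.2, -2.4]
opening: 0.0297
```

```bash
python3 plan.py
python3 - <<'E'
from h import *
c=cap('side');d=cap('top')
a=cv2.resize(c['pixels'][170:270,360:460],None,fx=4,fy=4,interpolation=3)
b=cv2.resize(d['pixels'][230:330,210:310],None,fx=4,fy=4,interpolation=3)
cv2.imwrite('pics/p3.png',np.hstack([a,b]))
E
```

```text
t 3.5 [0.3975 0.1817 0.15  ] yaw -5.16 open 0.0297 F [ 0.5  0.2 -2.4] q [0.27 0.23 1.95 0.   0.96 0.36]
```

View pics/p3.png

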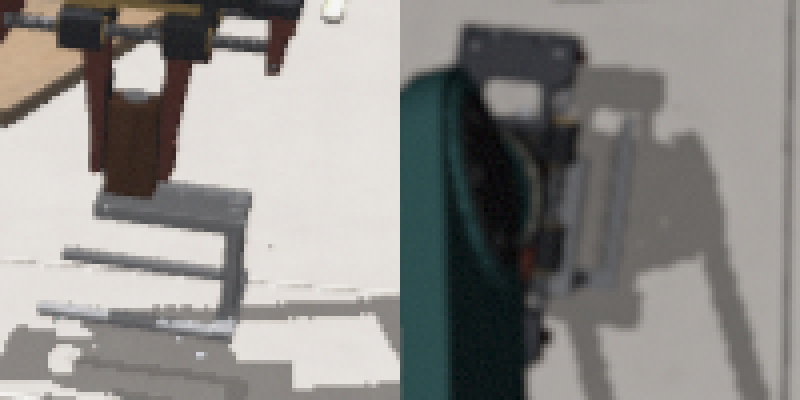

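The puller is held and hangs clear. I'll check its pose in the grip by projecting where the tine ends should appear.

```bash
python3 - <<'E'
from h import *
c=cap('side');d=cap('top')
t=r.sense()['tcp_pos'];a=np.radians(-5.2);R=np.array([[np.cos(a),-np.sin(a),0],[np.sin(a),np.cos(a),0],[0,0,1]])
for n,q in dict(ntip=(.045,.035,.006),nend=(-.066,.035,.006),ftip=(.045,-.035,.006),fend=(-.056,-.035,.006),armfront=(.018,.022,.068),armrear=(-.066,.022,.068),armrearfar=(-.066,-.022,.068),armfrontfar=(.018,-.022,.068),htop=(0,0,.128)).items():
    p=np.array([t[0],t[1],t[2]-.09])+R@np.array(q)
    print(n,((proj(c,p)-[360,170]+.375)*4).round(0),'top',((proj(d,p)-[210,230]+.375)*4+[400,0]).round(0))
E
python3 plan.py .46,.145,.15,5.4
```

```text
ntip [ 43. 311.] top [526. 108.]
nend [234. 338.] top [503. 279.]
ftip [ 67. 257.] top [630. 119.]
fend [233. 279.] top [611. 274.]
armfront [ 98. 212.] top [519. 153.]
armrear [245. 231.] top [500. 291.]
armrearfar [254. 197.] top [571. 298.]
armfrontfar [111. 180.] top [588. 160.]
htop [141. 105.] top [528. 189.]
t 3.8 [0.3948 0.1808 0.1472] yaw -5.17 open 0.0301 F [-0.6 -0.5 -2.3] q [0.27 0.23 1.95 0.   0.96 0.36]
.46,.145,.15,5.4 travel [ 0.0682 -0.0028 -0.0298] twist -10.6 rows 1.8
```

Run:
```python
from h import *
from scipy.signal import find_peaks
c=cap('top');g=cv2.cvtColor(cv2.imread('pics/top0.png'),6).astype(np.float32)
a=np.radians(5.4);ex=np.array([np.cos(a),np.sin(a)]);ey=np.array([-np.sin(a),np.cos(a)]);C=np.array([.6078,.0610])
def prof(z,s0,s1,axis,off,span):
    s=np.arange(s0,s1,.0005);acc=0
    for o in np.linspace(*span,15):
        P=[C+ (ey*v+ex*o if axis=='y' else ex*v+ey*(o+off)) for v in s]
        uv=np.array([proj(c,[*p,z]) for p in P],np.float32)
        acc=acc+cv2.remap(g,uv[None,:,0],uv[None,:,1],cv2.INTER_CUBIC)[0]
    d=cv2.GaussianBlur(np.gradient(acc/15)[None],(0,0),2)[0]
    k,_=find_peaks(abs(d),height=1.2);return [(round(1000*s[i],1),round(float(d[i]),1)) for i in k]
print('plate ends y z12',prof(.012,-.175,.175,'y',0,(-.07,-.06)))
print('plate ends x z12',prof(.012,-.1,.1,'x',.0475,(-.005,.005)), prof(.012,-.1,.1,'x',-.0475,(-.005,.005)))
for n,o in(('c1',.095),('c3',-.095)):
    for z in(.08,.053): print(n,z,prof(z,o-.055,o+.055,'y',0,(-.03,.03)))
    print(n,'x z80',prof(.08,-.075,.075,'x',o,(-.015,.015)))
print('h2 rim .052',prof(.052,-.045,.045,'y',0,(-.025,.025)))
print('h2 x',prof(.052,-.06,.06,'x',0,(-.01,.01)))
# yaw: plate front/back edge at several y
for o in(-.13,-.047,.047,.13): print(o,prof(.012,-.1,-.05,'x',o,(-.01,.01)),prof(.012,.05,.1,'x',o,(-.01,.01)))
```

```text
plate ends y z12 [(np.float64(-155.0), -2.0), (np.float64(156.0), 1.9)]
plate ends x z12 [(np.float64(-76.5), -3.3), (np.float64(-71.0), 1.6), (np.float64(75.0), 1.6)] [(np.float64(-76.0), -3.8), (np.float64(-70.5), 1.5), (np.float64(75.5), 1.8)]
c1 0.08 [(np.float64(48.0), -3.9), (np.float64(54.0), 6.4), (np.float64(64.5), -5.1), (np.float64(70.5), 5.0), (np.float64(128.5), -2.9), (np.float64(142.5), 2.0)]
c1 0.053 [(np.float64(51.0), -3.9), (np.float64(57.5), 6.2), (np.float64(68.0), -5.0), (np.float64(73.5), 4.9), (np.float64(134.0), -2.8), (np.float64(148.5), 2.0)]
c1 x z80 [(np.float64(-62.0), -4.7), (np.float64(-56.0), 3.3), (np.float64(-47.0), 5.7), (np.float64(47.0), -2.8), (np.float64(59.5), 1.9)]
c3 0.08 [(np.float64(-129.5), 2.8), (np.float64(-70.0), -1.4), (np.float64(-64.0), 1.3), (np.float64(-56.0), -3.4)]
c3 0.053 [(np.float64(-131.0), 2.7), (np.float64(-70.0), -1.3), (np.float64(-64.0), 1.2), (np.float64(-55.5), -3.3)]
c3 x z80 [(np.float64(-60.5), -4.5), (np.float64(-54.5), 3.5), (np.float64(-46.0), 5.3), (np.float64(47.5), -2.5), (np.float64(61.0), 1.7)]
h2 rim .052 [(np.float64(-28.0), -2.4), (np.float64(14.0), -4.1), (np.float64(20.0), 3.1), (np.float64(27.5), 1.5)]
h2 x [(np.float64(-52.5), -4.8), (np.float64(-46.0), 2.4), (np.float64(31.0), -6.0), (np.float64(38.0), 6.1)]
-0.13 [(np.float64(-76.0), -3.1), (np.float64(-69.5), 1.4), (np.float64(-51.0), -3.2)] [(np.float64(61.0), -1.4), (np.float64(77.0), 1.7)]
-0.047 [(np.float64(-76.0), -3.6), (np.float64(-70.5), 1.4)] [(np.float64(75.5), 1.7)]
0.047 [(np.float64(-76.5), -3.5), (np.float64(-71.0), 1.7)] [(np.float64(75.0), 1.7)]
0.13 [(np.float64(-77.5), -3.8), (np.float64(-71.5), 2.1), (np.float64(-54.5), -3.2)] [(np.float64(61.0), -2.5), (np.float64(75.0), 1.7)]
```

```bash
python3 plan.py .469,.1433,.147,5.75 .469,.1433,.122,5.75
```

```text
t 3.8 [0.3948 0.1808 0.1471] yaw -5.18 open 0.0300 F [-0.5  0.1 -1.6] q [0.27 0.23 1.95 0.   0.96 0.36]
.469,.1433,.147,5.75 travel [ 0.0773  0.0001 -0.0307] twist -10.9 rows 2.0
.469,.1433,.122,5.75 travel [0.    0.025 0.   ] twist 0.0 rows 0.6
```

Request:
arm_command --motion '[{"travel": [0.02, 0, -0.008], "twist": -3, "fingers": 1}, {"travel": [0.04, 0, -0.016], "twist": -6, "fingers": 1}, {"travel": [0.06, 0, -0.024], "twist": -9, "fingers": 1}, {"travel": [0.0775, 0.01, -0.0307], "twist": -10.9, "fingers": 1}, {"travel": [0.0775, 0.025, -0.0307], "twist": -10.9, "fingers": 1}, {"travel": [0.0775, 0.025, -0.0307], "twist": -10.9, "fingers": 1}, {"travel": [0.0775, 0.025, -0.0307], "twist": -10.9, "fingers": 1}, {"travel": [0.0775, 0.025, -0.0307], "twist": -10.9, "fingers": 1}]'

```text
t: 4.47
tcp_pos: [0.4691, 0.1436, 0.1227]
orientation: [-0.706, 0.706, 0.035, -0.036]
contact_force: [0.0, 0.2, -2.5]
opening: 0.0298
```

```bash
python3 plan.py
python3 - <<'E'
from h import *
c=cap('side');d=cap('top')
a=cv2.resize(c['pixels'][180:280,280:400],None,fx=4,fy=4,interpolation=3)
b=cv2.resize(d['pixels'][170:270,230:310],None,fx=4,fy=4,interpolation=3)
cv2.imwrite('pics/p4.png',np.hstack([a,b]))
E
python3 plan.py
```

```text
t 4.5 [0.4691 0.1436 0.1227] yaw 5.73 open 0.0298 F [ 0.   0.2 -2.5] q [0.16 0.34 1.86 0.   0.94 0.06]
t 4.6 [0.4698 0.1438 0.1234] yaw 5.75 open 0.0297 F [ 0.1 -0.  -2.1] q [0.16 0.34 1.86 0.   0.94 0.06]
```

View pics/p4.png

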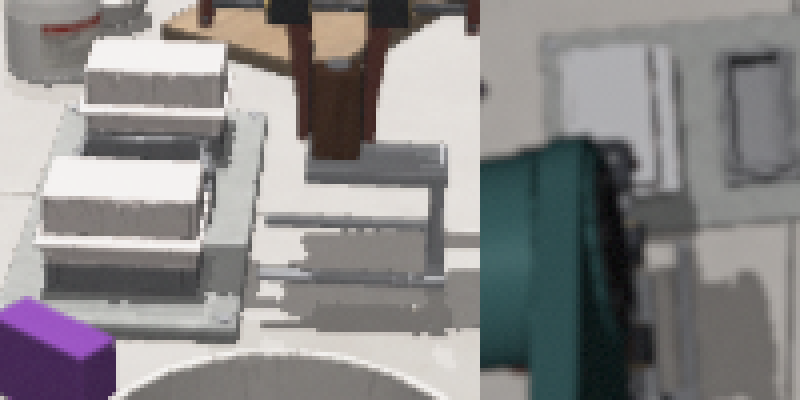

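```bash
python3 - <<'E'
from h import *
from scipy.signal import find_peaks
c=cap('top');g=cv2.cvtColor(c['pixels'],6).astype(np.float32)
a=np.radians(5.75);ex=np.array([np.cos(a),np.sin(a)]);ey=np.array([-np.sin(a),np.cos(a)]);C=r.sense()['tcp_pos'][:2]
s=np.arange(-.055,-.015,.0005)
for sp in((-.05,-.03),(-.03,-.01),(-.01,.01),(.01,.025),(.02,.04)):
    acc=0
    for o in np.linspace(*sp,10):
        uv=np.array([proj(c,[*(C+ey*v+ex*o),.038]) for v in s],np.float32)
        acc=acc+cv2.remap(g,uv[None,:,0],uv[None,:,1],2)[0]
    d=cv2.GaussianBlur(np.gradient(acc/10)[None],(0,0),2)[0];k,_=find_peaks(abs(d),height=1)
    print(sp,[(float(1000*s[i]),round(float(d[i]),1)) for i in k])
E
python3 plan.py .5982,.1563,.122,5.75
```

```text
(-0.05, -0.03) [(-42.99999999999999, -1.2), (-24.999999999999975, 1.5)]
(-0.03, -0.01) [(-24.999999999999975, 1.3)]
(-0.01, 0.01) [(-42.499999999999986, -1.2), (-24.999999999999975, 1.4)]
(0.01, 0.025) [(-47.49999999999999, -3.4), (-24.999999999999975, 1.3)]
(0.02, 0.04) [(-45.99999999999999, -4.3), (-29.99999999999998, 3.0)]
t 4.6 [0.47   0.1439 0.1236] yaw 5.75 open 0.0303 F [-0.6 -0.4 -1.9] q [0.16 0.34 1.86 0.   0.94 0.06]
.5982,.1563,.122,5.75 travel [ 0.1288  0.0016 -0.0005] twist 0.0 rows 3.1
```

Request:
arm_command --motion '[{"travel": [0.01, 0.001, 0], "twist": 0, "fingers": 1}, {"travel": [0.02, 0.001, 0], "twist": 0, "fingers": 1}, {"travel": [0.03, 0.001, 0], "twist": 0, "fingers": 1}, {"travel": [0.04, 0.001, 0], "twist": 0, "fingers": 1}, {"travel": [0.05, 0.001, 0], "twist": 0, "fingers": 1}, {"travel": [0.06, 0.001, 0], "twist": 0, "fingers": 1}, {"travel": [0.06, 0.001, 0], "twist": 0, "fingers": 1}]'

```text
t: 5.2
tcp_pos: [0.5332, 0.1497, 0.1223]
orientation: [0.706, -0.706, -0.036, 0.034]
contact_force: [0.4, 0.2, -2.1]
opening: 0.0297
```

Request:
arm_command --motion '[{"travel": [0.01, 0, 0], "twist": 0, "fingers": 1}, {"travel": [0.02, 0, 0], "twist": 0, "fingers": 1}, {"travel": [0.03, 0, 0], "twist": 0, "fingers": 1}, {"travel": [0.04, 0, 0], "twist": 0, "fingers": 1}, {"travel": [0.05, 0, 0], "twist": 0, "fingers": 1}, {"travel": [0.06, 0, 0], "twist": 0, "fingers": 1}, {"travel": [0.06, 0, 0], "twist": 0, "fingers": 1}, {"travel": [0.06, 0, 0], "twist": 0, "fingers": 1}]'

```text
t: 5.87
tcp_pos: [0.5902, 0.1555, 0.1219]
orientation: [0.706, -0.706, -0.035, 0.035]
contact_force: [-0.4, 0.0, -2.0]
opening: 0.0301
```

```bash
python3 - <<'E'
from h import *
c=cap('side')
cv2.imwrite('pics/p5.png',cv2.resize(c['pixels'][180:270,260:400],None,fx=5,fy=5,interpolation=3))
E
python3 plan.py .5982,.1563,.122,5.75
```

```text
t 5.9 [0.5894 0.1554 0.1218] yaw 5.72 open 0.0300 F [-0.5 -0.3 -1.2] q [0.14 0.48 1.6  0.   1.05 0.04]
.5982,.1563,.122,5.75 travel [ 0.0089 -0.0002 -0.    ] twist -0.0 rows 0.2
```

View pics/p5.png

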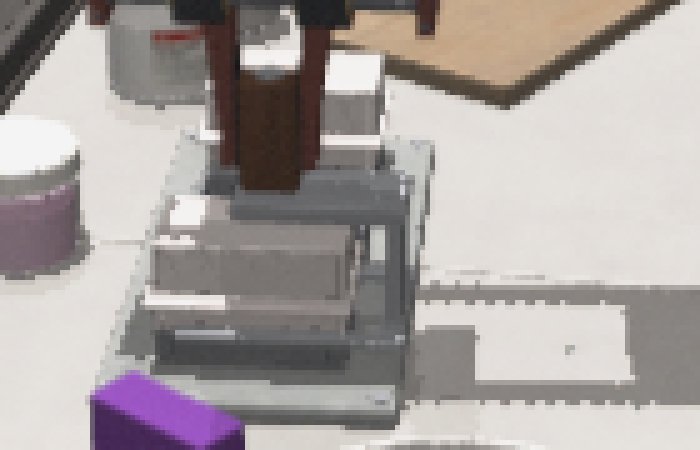

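The tines straddle cap 1 under its flange, with the arm above the cap. Advance 8 mm and pull up.

Request:
arm_command --motion '[{"travel": [0.004, 0, 0], "twist": 0, "fingers": 1}, {"travel": [0.008, 0, 0], "twist": 0, "fingers": 1}, {"travel": [0.008, 0, 0], "twist": 0, "fingers": 1}, {"travel": [0.008, -0.004, 0], "twist": 0, "fingers": 1}, {"travel": [0.008, -0.008, 0], "twist": 0, "fingers": 1}, {"travel": [0.008, -0.008, 0], "twist": 0, "fingers": 1}]' --force 60

```text
t: 6.42
tcp_pos: [0.5981, 0.1564, 0.1312]
orientation: [0.706, -0.706, -0.036, 0.035]
contact_force: [-0.2, 0.7, -1.2]
opening: 0.0301
```

Request:
arm_command --motion '[{"travel": [0, -0.003, 0], "twist": 0, "fingers": 1}, {"travel": [0, -0.006, 0], "twist": 0, "fingers": 1}, {"travel": [0, -0.009, 0], "twist": 0, "fingers": 1}, {"travel": [0, -0.012, 0], "twist": 0, "fingers": 1}, {"travel": [0, -0.015, 0], "twist": 0, "fingers": 1}, {"travel": [0, -0.018, 0], "twist": 0, "fingers": 1}, {"travel": [0, -0.021, 0], "twist": 0, "fingers": 1}, {"travel": [0, -0.024, 0], "twist": 0, "fingers": 1}]'

```text
t: 7.08
tcp_pos: [0.598, 0.1564, 0.1552]
orientation: [0.706, -0.706, -0.036, 0.035]
contact_force: [-0.8, -0.3, -2.2]
opening: 0.0297
```

Request:
arm_command --motion '[{"travel": [0, -0.008, 0], "twist": 0, "fingers": 1}, {"travel": [0, -0.016, 0], "twist": 0, "fingers": 1}, {"travel": [0, -0.025, 0], "twist": 0, "fingers": 1}, {"travel": [0, -0.035, 0], "twist": 0, "fingers": 1}, {"travel": [0, -0.045, 0], "twist": 0, "fingers": 1}, {"travel": [0, -0.055, 0], "twist": 0, "fingers": 1}, {"travel": [0, -0.065, 0], "twist": 0, "fingers": 1}, {"travel": [0, -0.07, 0], "twist": 0, "fingers": 1}]'

```text
t: 7.75
tcp_pos: [0.5984, 0.1564, 0.2261]
orientation: [0.706, -0.706, -0.036, 0.035]
contact_force: [0.5, 0.4, -2.3]
opening: 0.0297
```

```bash
python3 - <<'E'
from h import *
c=cap('side')
cv2.imwrite('pics/p6.png',cv2.resize(c['pixels'][140:270,250:400],None,fx=4,fy=4,interpolation=3))
E
python3 plan.py .56,-.02,.24,-10 .54,-.2,.24,-25 .4905,-.4085,.24,-25
```

```text
t 7.8 [0.5987 0.1565 0.2266] yaw 5.73 open 0.0300 F [ 0.7 -0.3 -2.1] q [0.14 0.39 1.48 0.   1.28 0.04]
.56,-.02,.24,-10 travel [-0.0562 -0.0134 -0.1717] twist 15.7 rows 4.3
.54,-.2,.24,-25 travel [ 0.0116 -0.     -0.1807] twist 15.0 rows 4.3
.4905,-.4085,.24,-25 travel [ 0.0433 -0.     -0.2099] twist 0.0 rows 5.1
```

View pics/p6.png

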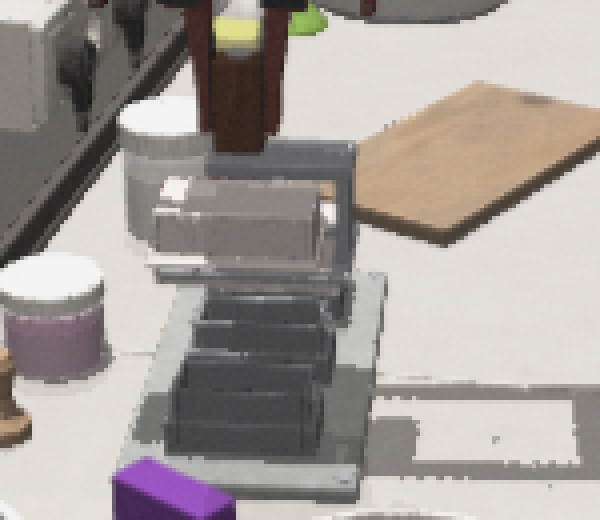

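Cap 1 is off and sitting level on the tines. Carry it to the far end of the board.

Request:
arm_command --motion '[{"travel": [-0.005, -0.005, -0.015], "twist": 1, "fingers": 1}, {"travel": [-0.012, -0.01, -0.037], "twist": 3, "fingers": 1}, {"travel": [-0.02, -0.0135, -0.062], "twist": 5, "fingers": 1}, {"travel": [-0.028, -0.0135, -0.087], "twist": 8, "fingers": 1}, {"travel": [-0.036, -0.0135, -0.112], "twist": 10.5, "fingers": 1}, {"travel": [-0.044, -0.0135, -0.137], "twist": 13, "fingers": 1}, {"travel": [-0.051, -0.0135, -0.158], "twist": 15, "fingers": 1}, {"travel": [-0.056, -0.0135, -0.172], "twist": 15.7, "fingers": 1}]'

```text
t: 8.47
tcp_pos: [0.5576, -0.0232, 0.2372]
orientation: [-0.704, 0.705, -0.063, 0.062]
contact_force: [-0.1, -0.4, -2.5]
opening: 0.0298
```

Request:
arm_command --motion '[{"travel": [0.001, 0, -0.015], "twist": 1, "fingers": 1}, {"travel": [0.002, 0, -0.037], "twist": 3, "fingers": 1}, {"travel": [0.004, 0, -0.062], "twist": 5, "fingers": 1}, {"travel": [0.006, 0, -0.087], "twist": 7, "fingers": 1}, {"travel": [0.008, 0, -0.112], "twist": 9.5, "fingers": 1}, {"travel": [0.01, 0, -0.137], "twist": 12, "fingers": 1}, {"travel": [0.011, 0, -0.162], "twist": 14, "fingers": 1}, {"travel": [0.0115, 0, -0.181], "twist": 15, "fingers": 1}]'

```text
t: 9.13
tcp_pos: [0.5377, -0.2032, 0.2372]
orientation: [-0.69, 0.69, -0.154, 0.154]
contact_force: [1.1, 0.6, -2.7]
opening: 0.0296
```

Request:
arm_command --motion '[{"travel": [0.004, 0, -0.025], "twist": 0, "fingers": 1}, {"travel": [0.01, 0, -0.05], "twist": 0, "fingers": 1}, {"travel": [0.016, 0, -0.08], "twist": 0, "fingers": 1}, {"travel": [0.022, 0, -0.11], "twist": 0, "fingers": 1}, {"travel": [0.028, 0, -0.14], "twist": 0, "fingers": 1}, {"travel": [0.034, 0, -0.17], "twist": 0, "fingers": 1}, {"travel": [0.04, 0, -0.195], "twist": 0, "fingers": 1}, {"travel": [0.043, 0, -0.21], "twist": 0, "fingers": 1}]'

```text
t: 9.8
tcp_pos: [0.4875, -0.4123, 0.2371]
orientation: [-0.69, 0.69, -0.154, 0.153]
contact_force: [0.5, 0.2, -1.6]
opening: 0.0295
```

```bash
python3 plan.py .4905,-.4085,.130,-25 .4905,-.4085,.115,-25
```

```text
t 9.8 [ 0.4875 -0.4123  0.2371] yaw -25.12 open 0.0295 F [ 0.5  0.2 -1.6] q [-0.81  0.41  1.41 -0.    1.32 -0.37]
.4905,-.4085,.130,-25 travel [0.0011 0.1071 0.0048] twist -0.1 rows 2.6
.4905,-.4085,.115,-25 travel [0.    0.015 0.   ] twist 0.0 rows 0.4
```

Request:
arm_command --motion '[{"travel": [0.001, 0.015, 0.004], "twist": 0, "fingers": 1}, {"travel": [0.001, 0.035, 0.004], "twist": 0, "fingers": 1}, {"travel": [0.001, 0.055, 0.004], "twist": 0, "fingers": 1}, {"travel": [0.001, 0.075, 0.004], "twist": 0, "fingers": 1}, {"travel": [0.001, 0.092, 0.004], "twist": 0, "fingers": 1}, {"travel": [0.001, 0.104, 0.004], "twist": 0, "fingers": 1}, {"travel": [0.001, 0.112, 0.004], "twist": 0, "fingers": 1}, {"travel": [0.001, 0.117, 0.004], "twist": 0, "fingers": 1}]'

```text
t: 10.47
tcp_pos: [0.4914, -0.4055, 0.1195]
orientation: [0.691, -0.69, 0.153, -0.152]
contact_force: [-0.6, 0.0, -2.7]
opening: 0.0297
```

Request:
arm_command --motion '[{"travel": [0, 0.002, 0], "twist": 0, "fingers": 1}, {"travel": [0, 0.004, 0], "twist": 0, "fingers": 1}, {"travel": [0, 0.006, 0], "twist": 0, "fingers": 1}, {"travel": [0, 0.008, 0], "twist": 0, "fingers": 1}, {"travel": [0, 0.008, 0], "twist": 0, "fingers": 1}, {"travel": [0, 0.008, 0], "twist": 0, "fingers": 1}]'

```text
t: 10.97
tcp_pos: [0.4921, -0.4063, 0.113]
orientation: [-0.69, 0.691, -0.153, 0.153]
contact_force: [-0.7, -0.2, -2.4]
opening: 0.0298
```

```bash
python3 - <<'E'
from h import *
c=cap('side')
cv2.imwrite('pics/p7.png',cv2.resize(c['pixels'][110:210,300:430],None,fx=5,fy=5,interpolation=3))
E
python3 plan.py .4905,-.4085,.111,-25
```

```text
t 11.0 [ 0.4921 -0.4062  0.113 ] yaw -24.97 open 0.0298 F [ 0.2  0.3 -1.9] q [-0.8   0.53  1.55 -0.    1.07 -0.36]
.4905,-.4085,.111,-25 travel [-0.0005  0.002  -0.0027] twist 0.0 rows 0.1
```

View pics/p7.png

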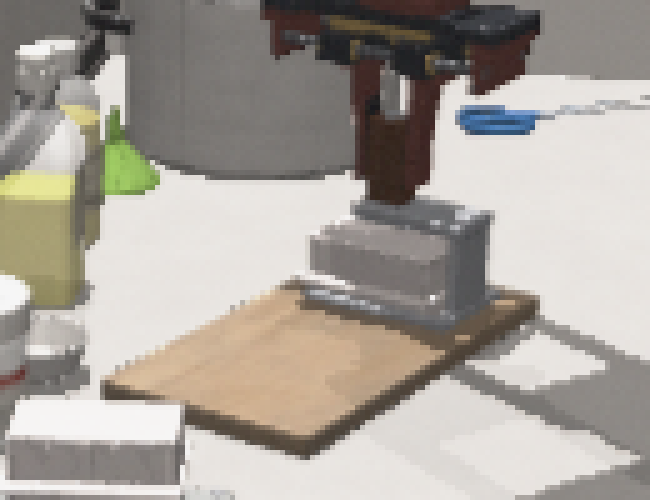

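The cap is down on the far end of the board. Lower 1.5 mm more for slack under the flange and back out.

Request:
arm_command --motion '[{"travel": [0, 0.0015, 0], "twist": 0, "fingers": 1}, {"travel": [0, 0.0015, 0], "twist": 0, "fingers": 1}, {"travel": [-0.01, 0.0015, 0], "twist": 0, "fingers": 1}, {"travel": [-0.022, 0.0015, 0], "twist": 0, "fingers": 1}, {"travel": [-0.034, 0.0015, 0], "twist": 0, "fingers": 1}, {"travel": [-0.046, 0.0015, 0], "twist": 0, "fingers": 1}, {"travel": [-0.058, 0.0015, 0], "twist": 0, "fingers": 1}, {"travel": [-0.07, 0.0015, 0], "twist": 0, "fingers": 1}]'

```text
t: 11.68
tcp_pos: [0.4272, -0.3756, 0.111]
orientation: [0.691, -0.69, 0.153, -0.153]
contact_force: [-0.1, 0.5, -2.0]
opening: 0.0296
```

Request:
arm_command --motion '[{"travel": [-0.015, 0, 0], "twist": 0, "fingers": 1}, {"travel": [-0.03, 0, 0], "twist": 0, "fingers": 1}, {"travel": [-0.045, 0, 0], "twist": 0, "fingers": 1}, {"travel": [-0.06, 0, 0], "twist": 0, "fingers": 1}, {"travel": [-0.06, -0.02, 0], "twist": 0, "fingers": 1}, {"travel": [-0.06, -0.05, 0], "twist": 0, "fingers": 1}, {"travel": [-0.06, -0.08, 0], "twist": 0, "fingers": 1}, {"travel": [-0.06, -0.09, 0], "twist": 0, "fingers": 1}]'

```text
t: 12.35
tcp_pos: [0.3747, -0.3522, 0.2048]
orientation: [-0.689, 0.692, -0.151, 0.154]
contact_force: [-0.1, -0.3, -1.6]
opening: 0.03
```

```bash
python3 - <<'E'
from h import *
c=cap('side')
cv2.imwrite('pics/p8.png',cv2.resize(c['pixels'][110:210,300:430],None,fx=4,fy=4,interpolation=3))
E
python3 plan.py .42,-.15,.2,0 .4879,-.0457,.2,5.75 .4879,-.0457,.122,5.75 .6122,-.0327,.122,5.75
```

```text
t 12.4 [ 0.3752 -0.3527  0.2051] yaw -24.98 open 0.0297 F [ 0.4 -0.6 -0.8] q [-0.89  0.26  1.73  0.    1.15 -0.45]
.42,-.15,.2,0 travel [-0.045   0.0051  0.2027] twist -25.0 rows 5.0
.4879,-.0457,.2,5.75 travel [ 0.0679 -0.      0.1043] twist -5.8 rows 3.0
.4879,-.0457,.122,5.75 travel [0.    0.078 0.   ] twist 0.0 rows 1.9
.6122,-.0327,.122,5.75 travel [ 0.125  -0.      0.0005] twist 0.0 rows 3.0
```

View pics/p8.png

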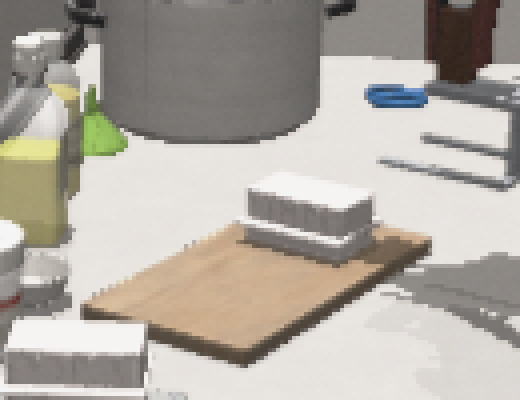

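Cap 1 stands upright on the board and the puller is free. Now cap 3.

Request:
arm_command --motion '[{"travel": [-0.007, 0.001, 0.03], "twist": -4, "fingers": 1}, {"travel": [-0.014, 0.002, 0.062], "twist": -8, "fingers": 1}, {"travel": [-0.021, 0.003, 0.094], "twist": -12, "fingers": 1}, {"travel": [-0.028, 0.004, 0.126], "twist": -16, "fingers": 1}, {"travel": [-0.035, 0.005, 0.158], "twist": -20, "fingers": 1}, {"travel": [-0.042, 0.005, 0.19], "twist": -24, "fingers": 1}, {"travel": [-0.045, 0.005, 0.203], "twist": -25, "fingers": 1}, {"travel": [-0.045, 0.005, 0.203], "twist": -25, "fingers": 1}]'

```text
t: 13.07
tcp_pos: [0.4176, -0.1446, 0.1945]
orientation: [0.708, -0.706, -0.001, 0.002]
contact_force: [-0.3, 0.7, -1.8]
opening: 0.0297
```

Request:
arm_command --motion '[{"travel": [0.014, 0, 0.021], "twist": -1, "fingers": 1}, {"travel": [0.028, 0, 0.042], "twist": -2, "fingers": 1}, {"travel": [0.042, 0, 0.063], "twist": -4, "fingers": 1}, {"travel": [0.056, 0, 0.085], "twist": -5, "fingers": 1}, {"travel": [0.068, 0, 0.104], "twist": -5.8, "fingers": 1}, {"travel": [0.068, 0, 0.104], "twist": -5.8, "fingers": 1}, {"travel": [0.068, 0, 0.104], "twist": -5.8, "fingers": 1}]'

```text
t: 13.65
tcp_pos: [0.4867, -0.0441, 0.195]
orientation: [-0.706, 0.706, 0.036, -0.037]
contact_force: [0.2, -0.7, -1.5]
opening: 0.0298
```

```bash
python3 plan.py .4879,-.0457,.122,5.75
```

```text
t 13.7 [ 0.4867 -0.0441  0.195 ] yaw 5.89 open 0.0298 F [ 0.2 -0.7 -1.5] q [-0.23  0.24  1.79 -0.    1.12 -0.33]
.4879,-.0457,.122,5.75 travel [ 0.0011  0.073  -0.0017] twist 0.1 rows 1.8
```

Request:
arm_command --motion '[{"travel": [0, 0.02, -0.001], "twist": 0, "fingers": 1}, {"travel": [0, 0.045, -0.001], "twist": 0, "fingers": 1}, {"travel": [0, 0.065, -0.001], "twist": 0, "fingers": 1}, {"travel": [0, 0.073, -0.001], "twist": 0, "fingers": 1}, {"travel": [0, 0.073, -0.001], "twist": 0, "fingers": 1}, {"travel": [0, 0.073, -0.001], "twist": 0, "fingers": 1}]'

```text
t: 14.15
tcp_pos: [0.4865, -0.0458, 0.1229]
orientation: [0.706, -0.706, -0.035, 0.036]
contact_force: [0.3, -0.8, -1.5]
opening: 0.0297
```

```bash
python3 plan.py .6172,-.0327,.122,5.75;python3 - <<'E'
from h import *
c=cap('side');d=cap('top')
a=cv2.resize(c['pixels'][170:270,290:400],None,fx=4,fy=4,interpolation=3)
b=cv2.resize(d['pixels'][165:265,300:380],None,fx=4,fy=4,interpolation=3)
cv2.imwrite('pics/p9.png',np.hstack([a,b]))
E
python3 plan.py .6172,-.0327,.122,5.75
```

```text
t 14.2 [ 0.4865 -0.0458  0.1229] yaw 5.76 open 0.0297 F [ 0.3 -0.8 -1.5] q [-0.24  0.34  1.87 -0.    0.94 -0.34]
.6172,-.0327,.122,5.75 travel [ 1.313e-01  9.000e-04 -1.000e-04] twist 0.0 rows 3.1
t 14.2 [ 0.4878 -0.0457  0.124 ] yaw 5.79 open 0.0299 F [ 0.1  0.3 -1.8] q [-0.23  0.33  1.87 -0.    0.94 -0.34]
.6172,-.0327,.122,5.75 travel [ 1.301e-01  2.000e-03 -1.000e-04] twist 0.0 rows 3.1
```

View pics/p9.png

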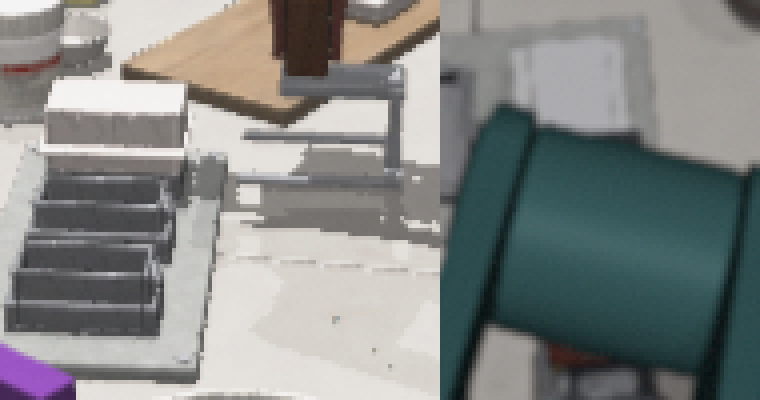

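Everything lines up the same way as at cap 1. Slide in with force checks.

Request:
arm_command --motion '[{"travel": [0.01, 0.001, 0], "twist": 0, "fingers": 1}, {"travel": [0.02, 0.001, 0], "twist": 0, "fingers": 1}, {"travel": [0.03, 0.001, 0], "twist": 0, "fingers": 1}, {"travel": [0.04, 0.001, 0], "twist": 0, "fingers": 1}, {"travel": [0.05, 0.001, 0], "twist": 0, "fingers": 1}, {"travel": [0.06, 0.001, 0], "twist": 0, "fingers": 1}, {"travel": [0.06, 0.001, 0], "twist": 0, "fingers": 1}]'

```text
t: 14.83
tcp_pos: [0.5499, -0.0389, 0.1223]
orientation: [-0.706, 0.706, 0.037, -0.035]
contact_force: [0.2, -0.4, -1.4]
opening: 0.03
```

Request:
arm_command --motion '[{"travel": [0.01, 0, 0], "twist": 0, "fingers": 1}, {"travel": [0.02, 0, 0], "twist": 0, "fingers": 1}, {"travel": [0.03, 0, 0], "twist": 0, "fingers": 1}, {"travel": [0.04, 0, 0], "twist": 0, "fingers": 1}, {"travel": [0.05, 0, 0], "twist": 0, "fingers": 1}, {"travel": [0.06, 0, 0], "twist": 0, "fingers": 1}, {"travel": [0.06, 0, 0], "twist": 0, "fingers": 1}, {"travel": [0.06, 0, 0], "twist": 0, "fingers": 1}]'

```text
t: 15.5
tcp_pos: [0.6069, -0.0328, 0.1219]
orientation: [0.706, -0.706, -0.036, 0.036]
contact_force: [-0.5, 0.6, -2.1]
opening: 0.0301
```

```bash
python3 - <<'E'
from h import *
c=cap('side')
cv2.imwrite('pics/p10.png',cv2.resize(c['pixels'][170:270,290:400],None,fx=4,fy=4,interpolation=3))
E
python3 plan.py .6172,-.0327,.122,5.75
```

```text
t 15.6 [ 0.6061 -0.0328  0.1218] yaw 5.84 open 0.0297 F [-0.8  0.4 -1.6] q [-0.17  0.48  1.61  0.    1.05 -0.27]
.6172,-.0327,.122,5.75 travel [ 0.011  -0.0002 -0.0011] twist 0.1 rows 0.3
```

Request:
arm_command --motion '[{"travel": [0.005, 0, -0.0005], "twist": 0, "fingers": 1}, {"travel": [0.01, 0, -0.0005], "twist": 0, "fingers": 1}, {"travel": [0.01, 0, -0.0005], "twist": 0, "fingers": 1}, {"travel": [0.01, -0.004, -0.0005], "twist": 0, "fingers": 1}, {"travel": [0.01, -0.008, -0.0005], "twist": 0, "fingers": 1}, {"travel": [0.01, -0.008, -0.0005], "twist": 0, "fingers": 1}]'

```text
t: 16.05
tcp_pos: [0.6169, -0.0325, 0.1311]
orientation: [-0.706, 0.706, 0.036, -0.035]
contact_force: [0.4, -0.7, -1.4]
opening: 0.0297
```

Request:
arm_command --motion '[{"travel": [0, -0.003, 0], "twist": 0, "fingers": 1}, {"travel": [0, -0.006, 0], "twist": 0, "fingers": 1}, {"travel": [0, -0.009, 0], "twist": 0, "fingers": 1}, {"travel": [0, -0.012, 0], "twist": 0, "fingers": 1}, {"travel": [0, -0.015, 0], "twist": 0, "fingers": 1}, {"travel": [0, -0.018, 0], "twist": 0, "fingers": 1}, {"travel": [0, -0.021, 0], "twist": 0, "fingers": 1}, {"travel": [0, -0.024, 0], "twist": 0, "fingers": 1}]'

```text
t: 16.72
tcp_pos: [0.6169, -0.0324, 0.1552]
orientation: [-0.706, 0.706, 0.036, -0.036]
contact_force: [-0.1, -0.3, -2.5]
opening: 0.0295
```

Request:
arm_command --motion '[{"travel": [0, -0.008, 0], "twist": 0, "fingers": 1}, {"travel": [0, -0.016, 0], "twist": 0, "fingers": 1}, {"travel": [0, -0.025, 0], "twist": 0, "fingers": 1}, {"travel": [0, -0.035, 0], "twist": 0, "fingers": 1}, {"travel": [0, -0.045, 0], "twist": 0, "fingers": 1}, {"travel": [0, -0.055, 0], "twist": 0, "fingers": 1}, {"travel": [0, -0.065, 0], "twist": 0, "fingers": 1}, {"travel": [0, -0.07, 0], "twist": 0, "fingers": 1}]'

```text
t: 17.38
tcp_pos: [0.6172, -0.0325, 0.2261]
orientation: [-0.706, 0.706, 0.037, -0.035]
contact_force: [0.6, -0.3, -2.0]
opening: 0.0297
```

```bash
python3 - <<'E'
from h import *
c=cap('side')
cv2.imwrite('pics/p11.png',cv2.resize(c['pixels'][120:270,270:400],None,fx=3,fy=3,interpolation=3))
E
python3 plan.py .58,-.15,.235,-10 .5535,-.2725,.235,-25
```

```text
t 17.4 [ 0.6175 -0.0325  0.2266] yaw 5.83 open 0.0300 F [ 0.7 -0.  -1.9] q [-0.16  0.39  1.48  0.    1.27 -0.27]
.58,-.15,.235,-10 travel [-0.0492 -0.0084 -0.1131] twist 15.8 rows 3.0
.5535,-.2725,.235,-25 travel [-0.0048 -0.     -0.1252] twist 15.0 rows 3.0
```

View pics/p11.png

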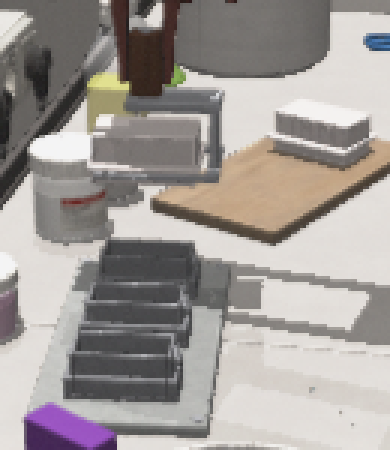

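Cap 3 is off. Carry it to the near end of the board.

Request:
arm_command --motion '[{"travel": [-0.004, -0.004, -0.01], "twist": 1, "fingers": 1}, {"travel": [-0.011, -0.008, -0.025], "twist": 3.5, "fingers": 1}, {"travel": [-0.018, -0.0085, -0.042], "twist": 6, "fingers": 1}, {"travel": [-0.026, -0.0085, -0.06], "twist": 8.5, "fingers": 1}, {"travel": [-0.034, -0.0085, -0.078], "twist": 11, "fingers": 1}, {"travel": [-0.042, -0.0085, -0.096], "twist": 13.5, "fingers": 1}, {"travel": [-0.047, -0.0085, -0.108], "twist": 15, "fingers": 1}, {"travel": [-0.049, -0.0085, -0.113], "twist": 15.8, "fingers": 1}]'

```text
t: 18.1
tcp_pos: [0.5781, -0.1519, 0.2322]
orientation: [-0.704, 0.704, -0.063, 0.062]
contact_force: [-0.6, 0.7, -3.2]
opening: 0.0303
```

Request:
arm_command --motion '[{"travel": [0, 0, -0.01], "twist": 1, "fingers": 1}, {"travel": [-0.001, 0, -0.026], "twist": 3, "fingers": 1}, {"travel": [-0.002, 0, -0.044], "twist": 5, "fingers": 1}, {"travel": [-0.003, 0, -0.063], "twist": 7.5, "fingers": 1}, {"travel": [-0.004, 0, -0.082], "twist": 10, "fingers": 1}, {"travel": [-0.005, 0, -0.1], "twist": 12.5, "fingers": 1}, {"travel": [-0.005, 0, -0.116], "twist": 14.5, "fingers": 1}, {"travel": [-0.005, 0, -0.125], "twist": 15, "fingers": 1}]'

```text
t: 18.77
tcp_pos: [0.5524, -0.2737, 0.2325]
orientation: [-0.69, 0.69, -0.154, 0.154]
contact_force: [0.7, 0.4, -3.0]
opening: 0.0301
```

```bash
python3 plan.py .5535,-.2725,.120,-25
```

```text
t 18.8 [ 0.5524 -0.2737  0.2325] yaw -25.11 open 0.0301 F [ 0.7  0.4 -3. ] q [-0.57  0.38  1.47 -0.    1.29 -0.13]
.5535,-.2725,.120,-25 travel [0.0005 0.1125 0.0015] twist -0.1 rows 2.7
```

Request:
arm_command --motion '[{"travel": [0, 0.015, 0.001], "twist": 0, "fingers": 1}, {"travel": [0, 0.033, 0.001], "twist": 0, "fingers": 1}, {"travel": [0, 0.053, 0.001], "twist": 0, "fingers": 1}, {"travel": [0, 0.073, 0.001], "twist": 0, "fingers": 1}, {"travel": [0, 0.09, 0.001], "twist": 0, "fingers": 1}, {"travel": [0, 0.102, 0.001], "twist": 0, "fingers": 1}, {"travel": [0, 0.109, 0.001], "twist": 0, "fingers": 1}, {"travel": [0, 0.113, 0.001], "twist": 0, "fingers": 1}]'

```text
t: 19.43
tcp_pos: [0.5528, -0.2707, 0.1186]
orientation: [0.691, -0.69, 0.153, -0.152]
contact_force: [0.4, 0.2, -2.6]
opening: 0.0296
```

Request:
arm_command --motion '[{"travel": [0, 0.002, 0], "twist": 0, "fingers": 1}, {"travel": [0, 0.004, 0], "twist": 0, "fingers": 1}, {"travel": [0, 0.006, 0], "twist": 0, "fingers": 1}, {"travel": [0, 0.008, 0], "twist": 0, "fingers": 1}, {"travel": [0, 0.0085, 0], "twist": 0, "fingers": 1}, {"travel": [0, 0.0085, 0], "twist": 0, "fingers": 1}, {"travel": [0, 0.0085, 0], "twist": 0, "fingers": 1}]'

```text
t: 20.02
tcp_pos: [0.5531, -0.2712, 0.1113]
orientation: [-0.69, 0.69, -0.153, 0.153]
contact_force: [-0.1, -1.0, -1.2]
opening: 0.0292
```

```bash
python3 plan.py .5535,-.2725,.111,-25
```

```text
t 20.0 [ 0.5531 -0.2712  0.1113] yaw -24.98 open 0.0292 F [-0.1 -1.  -1.2] q [-0.57  0.5   1.6   0.    1.04 -0.13]
.5535,-.2725,.111,-25 travel [ 0.0009  0.0003 -0.001 ] twist 0.0 rows 0.0
```

Request:
arm_command --motion '[{"travel": [-0.008, 0, 0], "twist": 0, "fingers": 1}, {"travel": [-0.02, 0, 0], "twist": 0, "fingers": 1}, {"travel": [-0.034, 0, 0], "twist": 0, "fingers": 1}, {"travel": [-0.05, 0, 0], "twist": 0, "fingers": 1}, {"travel": [-0.07, 0, 0], "twist": 0, "fingers": 1}, {"travel": [-0.09, 0, 0], "twist": 0, "fingers": 1}, {"travel": [-0.11, 0, 0], "twist": 0, "fingers": 1}, {"travel": [-0.13, 0, 0], "twist": 0, "fingers": 1}]'

```text
t: 20.68
tcp_pos: [0.4338, -0.2155, 0.1112]
orientation: [0.69, -0.69, 0.153, -0.153]
contact_force: [0.7, 0.0, -2.1]
opening: 0.0296
```

Request:
arm_command --motion '[{"travel": [0, -0.02, 0], "twist": 0, "fingers": 1}, {"travel": [0, -0.02, 0.01], "twist": -4, "fingers": 1}, {"travel": [-0.01, -0.02, 0.03], "twist": -9, "fingers": 1}, {"travel": [-0.02, -0.02, 0.05], "twist": -14, "fingers": 1}, {"travel": [-0.03, -0.02, 0.07], "twist": -19, "fingers": 1}, {"travel": [-0.04, -0.02, 0.09], "twist": -24, "fingers": 1}, {"travel": [-0.05, -0.02, 0.11], "twist": -25, "fingers": 1}, {"travel": [-0.05, -0.02, 0.11], "twist": -25, "fingers": 1}]'

```text
t: 21.35
tcp_pos: [0.4342, -0.0918, 0.131]
orientation: [0.708, -0.706, -0.0, 0.002]
contact_force: [-0.9, 0.1, -1.9]
opening: 0.0299
```

```bash
python3 plan.py .43,-.1,.0905,0
```

```text
t 21.4 [ 0.4342 -0.0918  0.131 ] yaw 0.18 open 0.0299 F [-0.9  0.1 -1.9] q [-0.37  0.27  1.95  0.    0.92 -0.37]
.43,-.1,.0905,0 travel [-0.0042  0.0405 -0.0081] twist 0.2 rows 1.0
```

Request:
arm_command --motion '[{"travel": [0, 0.015, 0], "twist": 0, "fingers": 1}, {"travel": [0, 0.03, 0], "twist": 0, "fingers": 1}, {"travel": [0, 0.036, 0], "twist": 0, "fingers": 1}, {"travel": [0, 0.039, 0], "twist": 0, "fingers": 1}, {"travel": [0, 0.041, 0], "twist": 0, "fingers": 1}, {"travel": [0, 0.041, 0], "twist": 0, "fingers": 1}, {"travel": [0, 0.041, 0], "twist": 0, "fingers": 1}]'

```text
t: 21.93
tcp_pos: [0.4366, -0.0957, 0.0904]
orientation: [-0.707, 0.707, 0.0, 0.0]
contact_force: [-0.8, 0.5, -2.6]
opening: 0.0297
```

Request:
arm_command --motion '[{"travel": [0, 0.001, 0], "twist": 0, "fingers": 1}, {"travel": [0, 0.001, 0], "twist": 0, "fingers": 1}, {"travel": [0, 0.001, 0], "twist": 0, "fingers": -0.3}, {"travel": [0, 0.001, 0], "twist": 0, "fingers": -0.3}, {"travel": [0, 0.001, 0], "twist": 0, "fingers": -0.3}, {"travel": [0, 0.001, 0], "twist": 0, "fingers": -0.3}, {"travel": [0, 0.001, 0], "twist": 0, "fingers": -0.3}, {"travel": [0, 0.001, 0], "twist": 0, "fingers": -0.3}]'

```text
t: 22.6
tcp_pos: [0.4363, -0.0953, 0.0891]
orientation: [0.707, -0.707, -0.0, 0.0]
contact_force: [0.8, 0.2, 0.3]
opening: 0.0571
```

Request:
arm_command --motion '[{"travel": [0, -0.02, 0], "twist": 0, "fingers": -0.3}, {"travel": [0, -0.04, 0], "twist": 0, "fingers": -0.3}, {"travel": [0, -0.07, 0], "twist": 0, "fingers": -0.3}, {"travel": [0, -0.11, 0], "twist": 0, "fingers": -0.3}, {"travel": [0, -0.15, 0], "twist": 0, "fingers": -0.3}, {"travel": [0, -0.15, 0.03], "twist": 0, "fingers": -0.3}, {"travel": [0, -0.15, 0.07], "twist": 0, "fingers": -0.3}, {"travel": [0, -0.15, 0.11], "twist": 0, "fingers": -0.3}]'

```text
t: 23.27
tcp_pos: [0.4368, 0.0151, 0.2402]
orientation: [-0.707, 0.707, 0.0, 0.002]
contact_force: [-0.1, 1.0, -0.7]
opening: 0.0571
```

```bash
python3 - <<'E'
from h import *
c=cap('side');d=cap('top')
cv2.imwrite('pics/side12.png',c['pixels']);cv2.imwrite('pics/top12.png',d['pixels'])
a=cv2.resize(c['pixels'][110:270,280:440],None,fx=2.5,fy=2.5,interpolation=3)
b=cv2.resize(d['pixels'][200:280,175:225],None,fx=5,fy=5,interpolation=3)
cv2.imwrite('pics/p12.png',np.hstack([a,b]))
E
python3 plan.py
```

```text
t 23.4 [0.4353 0.0193 0.2392] yaw 0.32 open 0.0575 F [-0.7 -0.9 -1.1] q [-0.12  0.11  1.83  0.    1.2  -0.12]
```

View pics/p12.png

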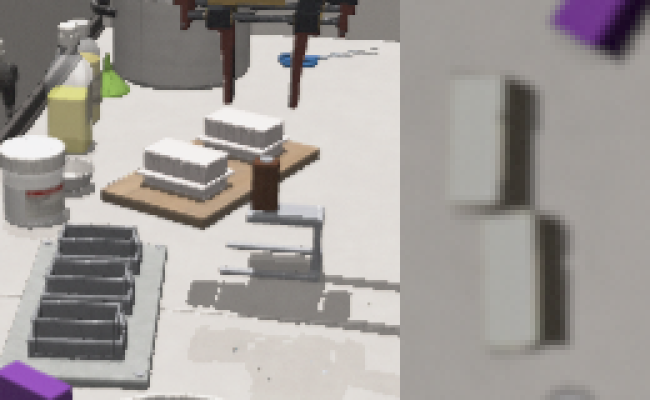

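Both caps stand upright on the board and the puller stands on the bench. Now a sharp measurement of the two bars.

```bash
cat > prof.py <<'E'
from h import *
from scipy.signal import find_peaks
def prof(c,g,C,yaw,z,axis,span,s0,s1,th=1.0):
    a=np.radians(yaw);ex=np.array([np.cos(a),np.sin(a)]);ey=np.array([-np.sin(a),np.cos(a)])
    s=np.arange(s0,s1,.0005);acc=0
    for o in np.linspace(*span,15):
        uv=np.array([proj(c,[*(np.array(C)+(ey*v+ex*o if axis=='y' else ex*v+ey*o)),z]) for v in s],np.float32)
        acc=acc+cv2.remap(g,uv[None,:,0],uv[None,:,1],2)[0]
    d=cv2.GaussianBlur(np.gradient(acc/15)[None],(0,0),2)[0];k,_=find_peaks(abs(d),height=th)
    return [(round(float(1000*s[i]),1),round(float(d[i]),1)) for i in k]
E
python3 - <<'E'
from prof import *
c=cap('top');g=cv2.imread('pics/top0.png')[:,:,0].astype(np.float32)
g2=cv2.imread('pics/top12.png')[:,:,0].astype(np.float32)
for n,C in(('A',(.5202,.3567)),('B',(.4455,.3333))):
  for G in(g,g2):
    for sp in((-.03,-.01),(-.01,.01),(.01,.03)): print(n,'y',sp,prof(c,G,C,2,.054,'y',sp,-.03,.03,.6))
    for sp in((-.01,0),(0,.01)): print(n,'x',sp,prof(c,G,C,2,.054,'x',sp,-.05,.05,.6))
E
```

```text
A y (-0.03, -0.01) [(-13.5, 7.5), (15.5, -0.9)]
A y (-0.01, 0.01) [(-13.5, 7.8), (15.0, -1.2)]
A y (0.01, 0.03) [(-13.5, 7.7), (15.5, -1.2)]
A x (-0.01, 0) [(-41.0, -5.3), (-34.5, 5.6), (34.5, -1.5)]
A x (0, 0.01) [(-40.5, -1.8), (-33.5, 3.6), (34.5, -1.9), (40.0, 0.7)]
A y (-0.03, -0.01) [(-13.5, 8.0), (15.0, -1.0)]
A y (-0.01, 0.01) [(-13.5, 8.2), (15.0, -1.3)]
A y (0.01, 0.03) [(-13.5, 8.1), (15.0, -1.2)]
A x (-0.01, 0) [(-41.0, -5.2), (-34.5, 6.0), (35.0, -1.6)]
A x (0, 0.01) [(-40.5, -2.0), (-33.5, 3.8), (34.5, -2.0), (40.0, 0.8)]
B y (-0.03, -0.01) [(-14.5, 8.2), (14.0, -1.0)]
B y (-0.01, 0.01) [(-14.0, 7.8), (14.5, -1.1)]
B y (0.01, 0.03) [(-12.5, 7.7), (16.5, -1.0)]
B x (-0.01, 0) [(-41.0, -1.9), (-34.5, 2.8), (37.0, -6.1)]
B x (0, 0.01) [(-41.5, -1.5), (-35.5, 2.3), (36.0, -7.0), (43.0, 1.0)]
B y (-0.03, -0.01) [(-14.5, 8.6), (13.5, -1.1)]
B y (-0.01, 0.01) [(-14.0, 8.4), (14.5, -1.1)]
B y (0.01, 0.03) [(-12.5, 8.0), (16.0, -1.1)]
B x (-0.01, 0) [(-41.0, -2.0), (-34.5, 3.0), (37.0, -6.5)]
B x (0, 0.01) [(-41.5, -1.6), (-35.0, 2.5), (36.0, -7.3), (43.0, 1.2)]
```

```bash
python3 plan.py .48,.2,.24,46 .52,.3575,.16,92
```

```text
t 23.4 [0.4357 0.017  0.2391] yaw 0.32 open 0.0571 F [-0.5 -0.5  0.8] q [-0.12  0.11  1.83  0.    1.2  -0.13]
.48,.2,.24,46 travel [ 0.0453 -0.0009  0.1827] twist -45.7 rows 6.4
.52,.3575,.16,92 travel [0.1411 0.08   0.0806] twist -46.0 rows 6.4
```

Request:
arm_command --motion '[{"travel": [0.045, 0, 0.183], "twist": -46, "fingers": -0.3}, {"travel": [0.045, 0, 0.183], "twist": -46, "fingers": -0.3}, {"travel": [0.045, 0, 0.183], "twist": -46, "fingers": -0.3}, {"travel": [0.045, 0, 0.183], "twist": -46, "fingers": -0.3}, {"travel": [0.045, 0, 0.183], "twist": -46, "fingers": -0.3}, {"travel": [0.045, 0, 0.183], "twist": -46, "fingers": -0.3}, {"travel": [0.045, 0, 0.183], "twist": -46, "fingers": -0.3}, {"travel": [0.045, 0, 0.183], "twist": -46, "fingers": -0.3}]'

```text
t: 24.08
tcp_pos: [0.4816, 0.1969, 0.2386]
orientation: [-0.65, 0.651, 0.277, -0.277]
contact_force: [0.7, 0.3, -0.4]
opening: 0.0573
```

Request:
arm_command --motion '[{"travel": [0.141, 0.08, 0.08], "twist": -46, "fingers": -0.3}, {"travel": [0.141, 0.08, 0.08], "twist": -46, "fingers": -0.3}, {"travel": [0.141, 0.08, 0.08], "twist": -46, "fingers": -0.3}, {"travel": [0.141, 0.08, 0.08], "twist": -46, "fingers": -0.3}, {"travel": [0.141, 0.08, 0.08], "twist": -46, "fingers": -0.3}, {"travel": [0.141, 0.08, 0.08], "twist": -46, "fingers": -0.3}, {"travel": [0.141, 0.08, 0.08], "twist": -46, "fingers": -0.3}, {"travel": [0.141, 0.08, 0.08], "twist": -46, "fingers": -0.3}]'

```text
t: 24.75
tcp_pos: [0.522, 0.3536, 0.1583]
orientation: [0.491, -0.491, -0.508, 0.509]
contact_force: [-0.5, -0.4, -0.4]
opening: 0.057
```

```bash
python3 - <<'E'
from prof import *
c=cap('top');cv2.imwrite('pics/top13.png',c['pixels']);g=cv2.cvtColor(c['pixels'],6).astype(np.float32)
for n,C in(('h1',(.5982,.1563)),('h2',(.6077,.0618)),('h3',(.6172,-.0327))):
    print(n,'y',prof(c,g,C,5.75,.052,'y',(-.025,.025),-.045,.045,1.2));print(n,'x',prof(c,g,C,5.75,.052,'x',(-.01,.01),-.06,.06,1.2))
E
python3 plan.py .52,.3575,.044,92
```

```text
h1 y [(-33.0, -4.0), (-24.5, -1.5), (-19.5, 2.5), (11.0, -6.2), (17.5, 5.5)]
h1 x [(-53.0, -4.4), (-46.5, 1.8), (31.0, -6.3), (38.5, 6.7)]
h2 y [(-28.5, -2.6), (-18.0, 1.2), (13.0, -4.4), (19.0, 3.5), (26.0, 1.6)]
h2 x [(-52.5, -5.2), (-46.0, 2.6), (31.0, -6.4), (38.0, 6.7)]
h3 y [(-26.0, -1.9), (-19.5, -1.7), (-13.0, 1.6), (15.0, -1.9), (29.5, 1.7)]
h3 x [(-52.5, -5.7), (-46.5, 3.5), (31.0, -6.3), (38.0, 6.6)]
t 24.8 [0.522  0.3535 0.1586] yaw 91.79 open 0.0568 F [0.9 0.3 0.1] q [ 0.49  0.47  1.52 -0.    1.15 -1.12]
.52,.3575,.044,92 travel [0.004  0.1146 0.0019] twist -0.2 rows 2.8
```

Request:
arm_command --motion '[{"travel": [0.003, 0.03, 0.001], "twist": 0, "fingers": -0.3}, {"travel": [0.003, 0.06, 0.001], "twist": 0, "fingers": -0.3}, {"travel": [0.003, 0.09, 0.001], "twist": 0, "fingers": -0.3}, {"travel": [0.003, 0.11, 0.001], "twist": 0, "fingers": -0.3}, {"travel": [0.003, 0.114, 0.001], "twist": 0, "fingers": -0.3}, {"travel": [0.003, 0.114, 0.001], "twist": 0, "fingers": -0.3}]'

```text
t: 25.3
tcp_pos: [0.5197, 0.3563, 0.0439]
orientation: [0.492, -0.492, -0.507, 0.509]
contact_force: [-0.7, 0.5, -0.1]
opening: 0.0569
```

```bash
python3 plan.py .52,.3575,.044,92
```

```text
t 25.3 [0.5197 0.3563 0.0439] yaw 91.84 open 0.0569 F [-0.7  0.5 -0.1] q [ 0.49  0.61  1.61  0.    0.93 -1.11]
.52,.3575,.044,92 travel [ 0.0012 -0.0001 -0.0003] twist -0.2 rows 0.0
```

Request:
arm_command --motion '[{"travel": [0.001, 0, 0], "twist": 0, "fingers": 1}, {"travel": [0.001, 0, 0], "twist": 0, "fingers": 1}, {"travel": [0.001, 0, 0], "twist": 0, "fingers": 1}, {"travel": [0.001, 0, 0], "twist": 0, "fingers": 1}, {"travel": [0.001, 0, 0], "twist": 0, "fingers": 1}, {"travel": [0.001, 0, 0], "twist": 0, "fingers": 1}, {"travel": [0.001, 0, 0], "twist": 0, "fingers": 1}, {"travel": [0.001, 0, 0], "twist": 0, "fingers": 1}]' --force 25

```text
t: 25.97
tcp_pos: [0.5211, 0.3591, 0.0463]
orientation: [-0.491, 0.491, 0.509, -0.508]
contact_force: [-0.2, -0.2, 6.9]
opening: 0.0298
```

Request:
arm_command --motion '[{"travel": [0, -0.015, 0], "twist": 0, "fingers": 1}, {"travel": [0, -0.035, 0], "twist": 0, "fingers": 1}, {"travel": [0, -0.06, 0], "twist": 0, "fingers": 1}, {"travel": [0, -0.085, 0], "twist": 0, "fingers": 1}, {"travel": [0, -0.1, 0], "twist": 0, "fingers": 1}, {"travel": [0, -0.1, 0], "twist": 0, "fingers": 1}]'

```text
t: 26.47
tcp_pos: [0.5224, 0.3598, 0.1489]
orientation: [-0.49, 0.492, 0.511, -0.507]
contact_force: [0.8, 0.3, -0.8]
opening: 0.0301
```

```bash
python3 plan.py .5982,.1563,.146,95.75
```

```text
t 26.5 [0.5224 0.3598 0.1489] yaw 92.03 open 0.0301 F [ 0.8  0.3 -0.8] q [ 0.49  0.48  1.53  0.    1.13 -1.11]
.5982,.1563,.146,95.75 travel [-0.2061  0.0029 -0.0686] twist -3.7 rows 5.2
```

Request:
arm_command --motion '[{"travel": [-0.02, 0, -0.007], "twist": 0, "fingers": 1}, {"travel": [-0.05, 0, -0.017], "twist": -1, "fingers": 1}, {"travel": [-0.08, 0, -0.027], "twist": -2, "fingers": 1}, {"travel": [-0.11, 0, -0.037], "twist": -3, "fingers": 1}, {"travel": [-0.14, 0, -0.047], "twist": -3.7, "fingers": 1}, {"travel": [-0.17, 0, -0.057], "twist": -3.7, "fingers": 1}, {"travel": [-0.195, 0, -0.065], "twist": -3.7, "fingers": 1}, {"travel": [-0.206, 0, -0.069], "twist": -3.7, "fingers": 1}]'

```text
t: 27.13
tcp_pos: [0.5968, 0.152, 0.1437]
orientation: [0.475, -0.475, -0.523, 0.525]
contact_force: [-0.6, -0.3, -2.3]
opening: 0.03
```

Request:
arm_command --motion '[{"travel": [0, 0.01, 0], "twist": 0, "fingers": 1}, {"travel": [0, 0.025, 0], "twist": 0, "fingers": 1}, {"travel": [0, 0.03, 0], "twist": 0, "fingers": 1}, {"travel": [0, 0.03, 0], "twist": 0, "fingers": 1}, {"travel": [0, 0.03, 0], "twist": 0, "fingers": 1}]'

```text
t: 27.55
tcp_pos: [0.5955, 0.1563, 0.1142]
orientation: [0.475, -0.474, -0.524, 0.525]
contact_force: [0.3, -0.3, -0.6]
opening: 0.0301
```

```bash
python3 - <<'E'
from h import *
c=cap('side');d=cap('top')
a=cv2.resize(c['pixels'][180:270,260:370],None,fx=4,fy=4,interpolation=3)
b=cv2.resize(d['pixels'][160:250,230:310],None,fx=4,fy=4,interpolation=3)
cv2.imwrite('pics/p14.png',np.hstack([a,b]))
t=r.sense()['tcp_pos'];y=np.radians(5.75);ex=np.array([np.cos(y),np.sin(y)]);ey=np.array([-ex[1],ex[0]])
C=t[:2]-.001*ex
for n,q in dict(nb=(.036,.015,0),nf=(-.036,.015,0),ff=(-.036,-.015,0),nft=(-.036,.015,.054)).items():
    p=[*(C+q[0]*ex+q[1]*ey),t[2]-.046+q[2]];print(n,((proj(c,p)-[260,180]+.375)*4).round(0))
for n,q in dict(rimnb=(.0385,.0175,.052),rimnf=(-.0385,.0175,.052),rimff=(-.0385,-.0175,.052),neckno=(-.0425,.0215,.052)).items():
    p=[*(np.array([.5982,.1563])+q[0]*ex+q[1]*ey),q[2]];print(n,((proj(c,p)-[260,180]+.375)*4).round(0),'top',((proj(d,p)-[230,160]+.375)*4+[440,0]).round(0))
E
python3 plan.py .5988,.1563,.1,95.75
```

```text
nb [148. 205.]
nf [264. 210.]
ff [269. 187.]
nft [264. 130.]
rimnb [139. 231.] top [550. 109.]
rimnf [264. 236.] top [557. 219.]
rimff [269. 210.] top [608. 214.]
neckno [270. 240.] top [552. 225.]
t 27.6 [0.5965 0.1562 0.1153] yaw 95.79 open 0.0299 F [ 0.3 -0.6 -2.1] q [ 0.14  0.5   1.59  0.    1.05 -1.53]
.5988,.1563,.1,95.75 travel [-0.0001  0.0153 -0.0023] twist 0.0 rows 0.4
```

View pics/p14.png

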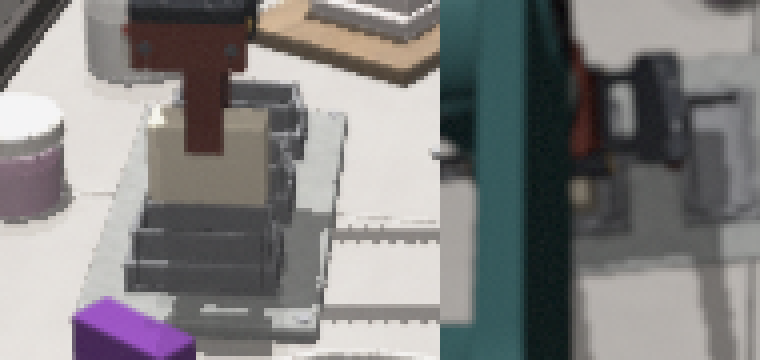

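The bar is held level above holder 1. I read the holder edges a little higher in the side view than predicted, so I'll check numerically.

Run:
```python
from h import *
c=cap('side');g=cv2.cvtColor(c['pixels'],6).astype(float)
y=np.radians(5.75);ex=np.array([np.cos(y),np.sin(y)]);ey=np.array([-ex[1],ex[0]]);H=np.array([.5982,.1563])
for n,q in dict(rimo=(0,.0215,.052),rimi=(0,.0175,.052),sh=(0,.0265,.032),shb=(0,.0265,.012),plate=(0,.060,.012),plateb=(0,.060,0)).items():
    print(n,proj(c,[*(H+q[0]*ex+q[1]*ey),q[2]]).round(1))
col=g[225:275,308:314].mean(1);print({225+i:int(v) for i,v in enumerate(col)})
```

```text
rimo [309.8 238.9]
rimi [310.  238.1]
sh [309.7 247. ]
shb [309.8 254.1]
plate [308.1 261. ]
plateb [308.2 265.3]
{225: 121, 226: 120, 227: 120, 228: 120, 229: 120, 230: 98, 231: 76, 232: 72, 233: 70, 234: 72, 235: 70, 236: 70, 237: 65, 238: 85, 239: 76, 240: 71, 241: 71, 242: 71, 243: 71, 244: 71, 245: 73, 246: 84, 247: 76, 248: 72, 249: 72, 250: 71, 251: 71, 252: 73, 253: 81, 254: 96, 255: 99, 256: 167, 257: 152, 258: 111, 259: 99, 260: 105, 261: 96, 262: 89, 263: 85, 264: 94, 265: 105, 266: 107, 267: 104, 268: 133, 269: 176, 270: 184, 271: 183, 272: 183, 273: 182, 274: 183}
```

Run:
```python
from h import *
from scipy.signal import find_peaks
c=cap('side');g=cv2.cvtColor(c['pixels'],6).astype(np.float32)
t=r.sense()['tcp_pos'];y=np.radians(5.75);ex=np.array([np.cos(y),np.sin(y)]);ey=np.array([-ex[1],ex[0]])
def prof(C,yo,z,s0,s1,th):
    s=np.arange(s0,s1,.0005);acc=0
    for zz in z:
        uv=np.array([proj(c,[*(C+ex*v+ey*yo),zz]) for v in s],np.float32);acc=acc+cv2.remap(g,uv[None,:,0],uv[None,:,1],2)[0]/len(z)
    d=cv2.GaussianBlur(np.gradient(acc)[None],(0,0),2)[0];k,_=find_peaks(abs(d),height=th);return [(round(float(1000*s[i]),1),round(float(d[i]),1)) for i in k]
print(t,'bar rel TCP',prof(t[:2],.015,np.linspace(t[2]-.043,t[2]-.012,8),-.06,.06,1))
H=np.array([.5982,.1563])
print('neck rel H (expect +-42.5)',prof(H,.0215,np.linspace(.036,.05,6),-.06,.06,1),'body +-47.5',prof(H,.0265,np.linspace(.015,.03,6),-.06,.06,1))
```

```text
[0.59688654 0.15587591 0.11568258] bar rel TCP [(-56.5, -15.9), (-53.0, 1.1), (-50.0, -2.2), (-37.0, 3.7), (26.5, 1.6), (36.5, 8.3)]
neck rel H (expect +-42.5) [(-51.5, -7.2), (-47.5, 2.6), (-44.0, -2.3), (-36.0, 1.3), (37.5, -1.9), (43.0, 14.1)] body +-47.5 [(-49.0, -5.7), (21.5, 1.1), (47.5, 16.5)]
```

Request:
arm_command --motion '[{"travel": [0, 0, -0.0013], "twist": 0, "fingers": 1}, {"travel": [0, 0.006, -0.0013], "twist": 0, "fingers": 1}, {"travel": [0, 0.012, -0.0013], "twist": 0, "fingers": 1}, {"travel": [0, 0.017, -0.0013], "twist": 0, "fingers": 1}, {"travel": [0, 0.02, -0.0013], "twist": 0, "fingers": 1}, {"travel": [0, 0.023, -0.0013], "twist": 0, "fingers": 1}, {"travel": [0, 0.026, -0.0013], "twist": 0, "fingers": 1}, {"travel": [0, 0.026, -0.0013], "twist": 0, "fingers": 1}]'

```text
t: 28.42
tcp_pos: [0.5974, 0.1552, 0.0883]
orientation: [0.475, -0.474, -0.524, 0.525]
contact_force: [-0.5, 0.6, -1.0]
opening: 0.0301
```

Request:
arm_command --motion '[{"travel": [0, 0.004, 0], "twist": 0, "fingers": 1}, {"travel": [0, 0.008, 0], "twist": 0, "fingers": 1}, {"travel": [0, 0.012, 0], "twist": 0, "fingers": 1}, {"travel": [0, 0.016, 0], "twist": 0, "fingers": 1}, {"travel": [0, 0.019, 0], "twist": 0, "fingers": 1}, {"travel": [0, 0.022, 0], "twist": 0, "fingers": 1}, {"travel": [0, 0.024, 0], "twist": 0, "fingers": 1}, {"travel": [0, 0.024, 0], "twist": 0, "fingers": 1}]'

```text
t: 29.08
tcp_pos: [0.5976, 0.1553, 0.0645]
orientation: [0.475, -0.474, -0.524, 0.525]
contact_force: [0.2, 0.2, -1.3]
opening: 0.0301
```

Request:
arm_command --motion '[{"travel": [0, 0, 0], "twist": 0, "fingers": -0.3}, {"travel": [0, 0, 0], "twist": 0, "fingers": -0.3}, {"travel": [0, 0, 0], "twist": 0, "fingers": -0.3}, {"travel": [0, 0, 0], "twist": 0, "fingers": -0.3}, {"travel": [0, 0, 0], "twist": 0, "fingers": -0.3}, {"travel": [0, -0.02, 0], "twist": 0, "fingers": -0.3}, {"travel": [0, -0.05, 0], "twist": 0, "fingers": -0.3}, {"travel": [0, -0.09, 0], "twist": 0, "fingers": -0.3}]'

```text
t: 29.75
tcp_pos: [0.5956, 0.1549, 0.1535]
orientation: [0.476, -0.473, -0.523, 0.526]
contact_force: [-0.1, 0.8, 0.8]
opening: 0.0571
```

```bash
python3 plan.py .4462,.3337,.155,94.7
```

```text
t 29.8 [0.5956 0.1549 0.1535] yaw 95.72 open 0.0571 F [-0.1  0.8  0.8] q [ 0.14  0.46  1.56  0.    1.13 -1.53]
.4462,.3337,.155,94.7 travel [ 0.1927 -0.0015  0.1308] twist 1.0 rows 5.6
```

Request:
arm_command --motion '[{"travel": [0.192, -0.001, 0.131], "twist": 1, "fingers": -0.3}, {"travel": [0.192, -0.001, 0.131], "twist": 1, "fingers": -0.3}, {"travel": [0.192, -0.001, 0.131], "twist": 1, "fingers": -0.3}, {"travel": [0.192, -0.001, 0.131], "twist": 1, "fingers": -0.3}, {"travel": [0.192, -0.001, 0.131], "twist": 1, "fingers": -0.3}, {"travel": [0.192, -0.001, 0.131], "twist": 1, "fingers": -0.3}, {"travel": [0.192, -0.001, 0.131], "twist": 1, "fingers": -0.3}, {"travel": [0.192, -0.001, 0.131], "twist": 1, "fingers": -0.3}]'

```text
t: 30.42
tcp_pos: [0.4476, 0.3341, 0.1563]
orientation: [-0.478, 0.478, 0.521, -0.521]
contact_force: [0.1, -1.4, -0.5]
opening: 0.0573
```

```bash
python3 - <<'E'
from prof import *
c=cap('top');g=c['pixels'][:,:,0].astype(np.float32)
cv2.imwrite('pics/top15.png',c['pixels']);cv2.imwrite('pics/side15.png',cap('side')['pixels'])
C=(.4462,.3337)
print(prof(c,g,C,4.7,.054,'x',(-.01,.01),-.05,.05,.6),prof(c,g,C,4.7,.054,'y',(.02,.034),-.03,.03,.6))
E
python3 plan.py .4462,.3337,.044,94.7
```

```text
[(-36.0, 0.9), (-27.5, -4.1)] [(-25.5, -8.0), (-19.0, 4.1), (-11.0, -1.4), (-1.0, -1.6), (27.5, -1.3)]
t 30.5 [0.4492 0.3329 0.1563] yaw 94.73 open 0.0570 F [-1.1  0.  -0.4] q [ 0.51  0.38  1.69 -0.    1.08 -1.14]
.4462,.3337,.044,94.7 travel [0.0011 0.1123 0.0029] twist 0.0 rows 2.7
```

Request:
arm_command --motion '[{"travel": [0.001, 0.03, 0.002], "twist": 0, "fingers": -0.3}, {"travel": [0.001, 0.06, 0.002], "twist": 0, "fingers": -0.3}, {"travel": [0.001, 0.09, 0.002], "twist": 0, "fingers": -0.3}, {"travel": [0.001, 0.108, 0.002], "twist": 0, "fingers": -0.3}, {"travel": [0.001, 0.112, 0.002], "twist": 0, "fingers": -0.3}, {"travel": [0.001, 0.112, 0.002], "twist": 0, "fingers": -0.3}]'

```text
t: 31.02
tcp_pos: [0.4464, 0.3326, 0.0429]
orientation: [0.48, -0.479, -0.519, 0.521]
contact_force: [0.0, 0.6, 0.0]
opening: 0.057
```

Request:
arm_command --motion '[{"travel": [0, 0, 0], "twist": 0, "fingers": 1}, {"travel": [0, 0, 0], "twist": 0, "fingers": 1}, {"travel": [0, 0, 0], "twist": 0, "fingers": 1}, {"travel": [0, 0, 0], "twist": 0, "fingers": 1}, {"travel": [0, 0, 0], "twist": 0, "fingers": 1}, {"travel": [0, 0, 0], "twist": 0, "fingers": 1}, {"travel": [0, 0, 0], "twist": 0, "fingers": 1}, {"travel": [0, 0, 0], "twist": 0, "fingers": 1}]' --force 25

```text
t: 31.68
tcp_pos: [0.4471, 0.3347, 0.0451]
orientation: [-0.479, 0.479, 0.521, -0.52]
contact_force: [-0.8, 0.6, 7.0]
opening: 0.03
```

Request:
arm_command --motion '[{"travel": [0, -0.015, 0], "twist": 0, "fingers": 1}, {"travel": [0, -0.035, 0], "twist": 0, "fingers": 1}, {"travel": [0, -0.06, 0], "twist": 0, "fingers": 1}, {"travel": [0, -0.09, 0], "twist": 0, "fingers": 1}, {"travel": [0, -0.11, 0], "twist": 0, "fingers": 1}, {"travel": [0, -0.11, 0], "twist": 0, "fingers": 1}]'

```text
t: 32.18
tcp_pos: [0.4486, 0.3356, 0.1583]
orientation: [-0.478, 0.48, 0.523, -0.518]
contact_force: [1.4, 0.2, -1.0]
opening: 0.0304
```

```bash
python3 plan.py .53,.2,.16,95 .6077,.0618,.16,95.75
```

```text
t 32.2 [0.4486 0.3356 0.1583] yaw 94.74 open 0.0304 F [ 1.4  0.2 -1. ] q [ 0.52  0.38  1.69  0.    1.07 -1.13]
.53,.2,.16,95 travel [-0.1419 -0.0017 -0.0699] twist -0.3 rows 3.8
.6077,.0618,.16,95.75 travel [-0.1444 -0.     -0.0654] twist -0.8 rows 3.8
```

Request:
arm_command --motion '[{"travel": [-0.01, 0, -0.005], "twist": 0, "fingers": 1}, {"travel": [-0.03, 0, -0.015], "twist": 0, "fingers": 1}, {"travel": [-0.055, 0, -0.027], "twist": -0.5, "fingers": 1}, {"travel": [-0.08, 0, -0.039], "twist": -1, "fingers": 1}, {"travel": [-0.105, 0, -0.05], "twist": -1, "fingers": 1}, {"travel": [-0.13, 0, -0.062], "twist": -1, "fingers": 1}, {"travel": [-0.155, 0, -0.074], "twist": -1, "fingers": 1}, {"travel": [-0.18, 0, -0.085], "twist": -1, "fingers": 1}]'

```text
t: 32.85
tcp_pos: [0.5452, 0.1594, 0.152]
orientation: [0.475, -0.474, -0.523, 0.525]
contact_force: [-0.2, 0.2, -2.1]
opening: 0.0304
```

Request:
arm_command --motion '[{"travel": [-0.025, 0, -0.012], "twist": 0, "fingers": 1}, {"travel": [-0.05, 0, -0.023], "twist": 0, "fingers": 1}, {"travel": [-0.075, 0, -0.035], "twist": 0, "fingers": 1}, {"travel": [-0.095, 0, -0.044], "twist": 0, "fingers": 1}, {"travel": [-0.104, 0, -0.048], "twist": 0, "fingers": 1}, {"travel": [-0.104, 0, -0.048], "twist": 0, "fingers": 1}, {"travel": [-0.104, 0, -0.048], "twist": 0, "fingers": 1}]'

```text
t: 33.43
tcp_pos: [0.6027, 0.0629, 0.1527]
orientation: [0.476, -0.474, -0.524, 0.525]
contact_force: [-0.1, -0.0, -0.8]
opening: 0.0303
```

```bash
python3 plan.py .6077,.0618,.115,95.75
```

```text
t 33.4 [0.6027 0.0629 0.1527] yaw 95.65 open 0.0303 F [-0.1 -0.  -0.8] q [-0.01  0.45  1.58  0.    1.12 -1.68]
.6077,.0618,.115,95.75 travel [-0.0016  0.0377 -0.0048] twist -0.1 rows 0.9
```

Request:
arm_command --motion '[{"travel": [-0.001, 0.015, -0.005], "twist": 0, "fingers": 1}, {"travel": [-0.001, 0.03, -0.005], "twist": 0, "fingers": 1}, {"travel": [-0.001, 0.037, -0.005], "twist": 0, "fingers": 1}, {"travel": [-0.001, 0.037, -0.005], "twist": 0, "fingers": 1}, {"travel": [-0.001, 0.037, -0.005], "twist": 0, "fingers": 1}]'

```text
t: 33.85
tcp_pos: [0.6079, 0.0635, 0.1167]
orientation: [0.475, -0.474, -0.524, 0.525]
contact_force: [-0.0, 0.2, -0.1]
opening: 0.0304
```

```bash
python3 - <<'E'
from h import *
from scipy.signal import find_peaks
c=cap('side');g=cv2.cvtColor(c['pixels'],6).astype(np.float32)
a=cv2.resize(c['pixels'][180:270,260:370],None,fx=5,fy=5,interpolation=3);cv2.imwrite('pics/p16.png',a)
t=r.sense()['tcp_pos'];y=np.radians(5.75);ex=np.array([np.cos(y),np.sin(y)]);ey=np.array([-ex[1],ex[0]])
s=np.arange(-.06,.06,.0005);acc=0
for zz in np.linspace(t[2]-.04,t[2]-.012,8):
    uv=np.array([proj(c,[*(t[:2]+ex*v+ey*.015),zz]) for v in s],np.float32);acc=acc+cv2.remap(g,uv[None,:,0],uv[None,:,1],2)[0]/8
d=cv2.GaussianBlur(np.gradient(acc)[None],(0,0),2)[0];k,_=find_peaks(abs(d),height=1);print([(round(float(1000*s[i]),1),round(float(d[i]),1)) for i in k])
E
python3 plan.py .6077,.0618,.115,95.75
```

```text
[(-51.5, -5.3), (-45.5, 1.2), (-40.0, 4.6), (27.5, 1.4), (32.5, 8.5), (49.0, 1.0), (56.0, -1.2)]
t 33.9 [0.6086 0.0633 0.1173] yaw 95.78 open 0.0308 F [-0.2 -0.  -0.3] q [-0.01  0.49  1.6   0.    1.05 -1.68]
.6077,.0618,.115,95.75 travel [-0.0014  0.0023  0.0011] twist 0.0 rows 0.1
```

View pics/p16.png

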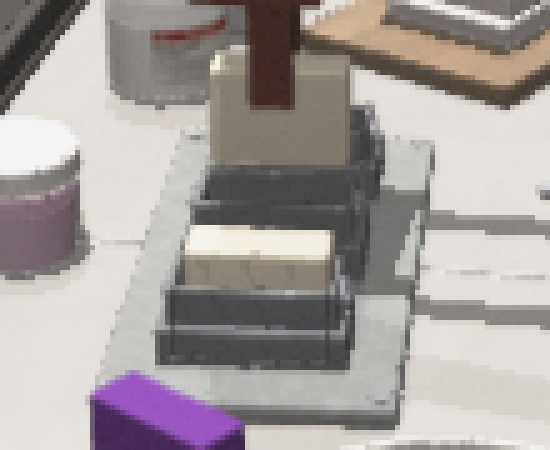

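Bar A sits home in holder 1. Bar B looks about 3 mm off along its length in the grip, so I'll re-measure it against holder 2 now the arm has settled.

Run:
```python
from h import *
from scipy.signal import find_peaks
c=cap('side');g=cv2.cvtColor(c['pixels'],6).astype(np.float32)
t=r.sense()['tcp_pos'];y=np.radians(5.75);ex=np.array([np.cos(y),np.sin(y)]);ey=np.array([-ex[1],ex[0]])
def prof(C,yo,z,th=1):
    s=np.arange(-.06,.06,.0005);acc=0
    for zz in z:
        uv=np.array([proj(c,[*(C+ex*v+ey*yo),zz]) for v in s],np.float32);acc=acc+cv2.remap(g,uv[None,:,0],uv[None,:,1],2)[0]/len(z)
    d=cv2.GaussianBlur(np.gradient(acc)[None],(0,0),2)[0];k,_=find_peaks(abs(d),height=th);return [(round(float(1000*s[i]),1),round(float(d[i]),1)) for i in k]
H=np.array([.6077,.0618])
print(t,(t[:2]-H)@ex,(t[:2]-H)@ey)
print('bar rel H',prof(H,.015,np.linspace(t[2]-.042,t[2]-.012,8)))
print('neck rel H',prof(H,.0215,np.linspace(.046,.051,6)))
print('h1 bar',prof(np.array([.5982,.1563]),.015,np.linspace(.056,.068,6)),'neck1',prof(np.array([.5982,.1563]),.0215,np.linspace(.036,.05,6)))
```

```text
[0.60911506 0.06317781 0.11772567] 0.0015459843720385697 0.001229101602363987
bar rel H [(-57.5, -11.2), (-50.5, -4.8), (-38.0, 4.8), (35.0, 6.8), (57.5, -1.4)]
neck rel H [(-51.0, -7.5), (-47.5, 2.5), (-43.5, -2.0), (-39.5, 1.3), (44.0, 14.1)]
h1 bar [(-55.5, -4.7), (-45.5, 6.1), (-40.5, -5.3), (-36.0, 3.6), (-21.0, -1.1), (21.0, -1.2), (33.0, -6.0), (38.5, 10.5)] neck1 [(-51.0, -17.8), (-47.5, 5.9), (-44.0, -6.0), (-38.5, -1.4), (-36.0, 1.4), (37.5, -1.7), (43.0, 14.1)]
```

Request:
arm_command --motion '[{"travel": [-0.0008, 0, -0.0017], "twist": 0, "fingers": 1}, {"travel": [-0.0008, 0.008, -0.0017], "twist": 0, "fingers": 1}, {"travel": [-0.0008, 0.015, -0.0017], "twist": 0, "fingers": 1}, {"travel": [-0.0008, 0.02, -0.0017], "twist": 0, "fingers": 1}, {"travel": [-0.0008, 0.023, -0.0017], "twist": 0, "fingers": 1}, {"travel": [-0.0008, 0.026, -0.0017], "twist": 0, "fingers": 1}, {"travel": [-0.0008, 0.029, -0.0017], "twist": 0, "fingers": 1}, {"travel": [-0.0008, 0.029, -0.0017], "twist": 0, "fingers": 1}]'

```text
t: 34.62
tcp_pos: [0.6103, 0.0619, 0.0873]
orientation: [0.475, -0.474, -0.524, 0.525]
contact_force: [0.1, 0.6, -0.7]
opening: 0.0299
```

Request:
arm_command --motion '[{"travel": [0, 0.004, 0], "twist": 0, "fingers": 1}, {"travel": [0, 0.008, 0], "twist": 0, "fingers": 1}, {"travel": [0, 0.012, 0], "twist": 0, "fingers": 1}, {"travel": [0, 0.016, 0], "twist": 0, "fingers": 1}, {"travel": [0, 0.019, 0], "twist": 0, "fingers": 1}, {"travel": [0, 0.022, 0], "twist": 0, "fingers": 1}, {"travel": [0, 0.023, 0], "twist": 0, "fingers": 1}, {"travel": [0, 0.023, 0], "twist": 0, "fingers": 1}]'

```text
t: 35.28
tcp_pos: [0.6106, 0.0619, 0.0647]
orientation: [0.475, -0.474, -0.524, 0.524]
contact_force: [0.1, -0.9, -1.2]
opening: 0.0303
```

Request:
arm_command --motion '[{"travel": [0, 0, 0], "twist": 0, "fingers": -0.3}, {"travel": [0, 0, 0], "twist": 0, "fingers": -0.3}, {"travel": [0, 0, 0], "twist": 0, "fingers": -0.3}, {"travel": [0, 0, 0], "twist": 0, "fingers": -0.3}, {"travel": [0, 0, 0], "twist": 0, "fingers": -0.3}, {"travel": [0, -0.02, 0], "twist": 0, "fingers": -0.3}, {"travel": [0, -0.05, 0], "twist": 0, "fingers": -0.3}, {"travel": [0, -0.09, 0], "twist": 0, "fingers": -0.3}]'

```text
t: 35.95
tcp_pos: [0.6085, 0.0619, 0.1535]
orientation: [0.476, -0.473, -0.523, 0.526]
contact_force: [0.0, 0.6, 1.0]
opening: 0.0569
```

Request:
arm_command --motion '[{"travel": [0, -0.04, 0], "twist": 0, "fingers": -0.3}, {"travel": [0, -0.08, 0], "twist": 0, "fingers": -0.3}, {"travel": [0, -0.12, 0], "twist": 0, "fingers": -0.3}, {"travel": [0, -0.15, 0.04], "twist": 0, "fingers": -0.3}, {"travel": [0, -0.15, 0.08], "twist": 0, "fingers": -0.3}, {"travel": [0, -0.15, 0.12], "twist": 0, "fingers": -0.3}, {"travel": [0, -0.15, 0.16], "twist": 0, "fingers": -0.3}, {"travel": [0, -0.15, 0.16], "twist": 0, "fingers": -0.3}]'

```text
t: 36.62
tcp_pos: [0.4429, 0.046, 0.3042]
orientation: [0.476, -0.473, -0.523, 0.526]
contact_force: [-1.2, 0.3, -0.2]
opening: 0.0569
```

```bash
python3 plan.py
python3 - <<'E'
from prof import *
c=cap('side','sidef.png');d=cap('top','topf.png')
a=cv2.resize(c['pixels'][100:290,220:440],None,fx=2.5,fy=2.5,interpolation=3)
b=cv2.resize(cv2.rotate(d['pixels'],0)[:, :] if 0 else d['pixels'][130:320,180:300],None,fx=2.5,fy=2.5,interpolation=3)[:a.shape[0],:250]
cv2.imwrite('pics/final.png',np.hstack([a,b]));print(a.shape,b.shape)
E
```

```text
t 36.6 [0.4429 0.046  0.3042] yaw 95.73 open 0.0569 F [-1.2  0.3 -0.2] q [-0.05  0.07  1.71 -0.    1.37 -1.72]
(475, 550, 3) (475, 250, 3)
```

The viewer limit is reached, so the last checks are numeric.

Run:
```python
from h import *
from scipy.signal import find_peaks
c=cap('side');g=cv2.cvtColor(c['pixels'],6).astype(np.float32)
y=np.radians(5.75);ex=np.array([np.cos(y),np.sin(y)]);ey=np.array([-ex[1],ex[0]])
def line(f,s,offs,th=1.5):
    acc=0
    for o in offs:
        uv=np.array([proj(c,f(v,o)) for v in s],np.float32);acc=acc+cv2.remap(g,uv[None,:,0],uv[None,:,1],2)[0]/len(offs)
    d=cv2.GaussianBlur(np.gradient(acc)[None],(0,0),2)[0];k,_=find_peaks(abs(d),height=th);return [(round(float(1000*s[i]),1),round(float(d[i]),1)) for i in k]
for n,H in(('h1',np.array([.5982,.1563])),('h2',np.array([.6077,.0618]))):
    print(n,'z edges on near face',line(lambda v,o:[*(H+ex*o+ey*.015),v],np.arange(.05,.1,.0005),np.linspace(-.02,.02,9)))
    print(n,'x edges',line(lambda v,o:[*(H+ex*v+ey*.015),o],np.arange(-.06,.06,.0005),np.linspace(.058,.067,5)))
# change of scene since earlier: bystanders, caps, puller
p=cv2.imread('pics/side12.png').astype(int);d=np.abs(c['pixels'].astype(int)-p).max(2)>40
for n,(x0,y0,x1,y1) in dict(caps=(320,145,410,200),puller=(365,170,412,225),jar=(280,163,306,202),pot=(248,203,278,235),stamp=(240,225,260,252),bowl=(300,172,318,190)).items(): print(n,int(d[y0:y1,x0:x1].sum()),'px changed')
t=cap('top');h=cv2.cvtColor(t['pixels'],cv2.COLOR_BGR2HSV)
m=cv2.inRange(h,(0,0,120),(180,45,255));m[:,:380]=0;m[:,510:]=0;m[:180]=0;m[280:]=0
B=np.array([.522,-.3405]);b=np.radians(-24.8);R=np.array([[np.cos(b),np.sin(b)],[-np.sin(b),np.cos(b)]])
bm=cv2.fillConvexPoly(np.zeros_like(m),np.array([proj(t,[*(B+R.T@q),.016]) for q in np.array([(.075,.145),(.075,-.145),(-.075,-.145),(-.075,.145)])]).astype(int),255)
for k in cv2.findContours(m&bm,0,2)[0]:
    if cv2.contourArea(k)>100:
        (u,v),w,a=cv2.minAreaRect(k);print('cap in board',(R@(onz(t,u,v,.06)[:2]-B)).round(3),w)
```

```text
h1 z edges on near face [(53.5, -2.9), (70.5, 11.2), (87.5, -20.5), (99.0, 7.8)]
h1 x edges [(-55.5, -14.5), (-44.5, 4.8), (-40.5, -7.8), (-36.5, 4.0), (33.0, -6.1), (38.0, 9.8)]
h2 z edges on near face [(69.5, 10.9), (85.5, -18.6), (94.5, 6.4)]
h2 x edges [(-55.0, -18.1), (-51.5, 1.5), (-46.5, 4.9), (-43.0, 5.6), (-39.5, -10.0), (-35.5, 5.3), (8.0, -1.5), (34.0, -2.3), (38.0, 7.4)]
caps 115 px changed
puller 152 px changed
jar 0 px changed
pot 0 px changed
stamp 0 px changed
bowl 0 px changed
cap in board [-0.001 -0.068] (30.968061447143555, 39.801570892333984)
cap in board [-0.004  0.079] (29.956621170043945, 39.25822067260742)
```

Run:
```python
from h import *
c=cap('side')
for im in(cv2.imread('pics/side12.png'),c['pixels']):
    h=cv2.cvtColor(im,cv2.COLOR_BGR2HSV);m=cv2.inRange(h,(0,60,15),(15,255,110));m[:,:365]=0;m[:,430:]=0;m[:165]=0;m[240:]=0
    k=max(cv2.findContours(m,0,2)[0],key=cv2.contourArea);print(cv2.minAreaRect(k),cv2.boundingRect(k))
print('expected handle bottom/top',proj(c,[.4365,-.0955,.068]),proj(c,[.4365,-.0955,.128]))
p=cv2.imread('pics/side12.png').astype(int);d=np.abs(c['pixels'].astype(int)-p).max(2)>40
ys,xs=np.nonzero(d[145:240,320:430]);print(np.percentile(xs+320,[0,25,50,75,100]),np.percentile(ys+145,[0,25,50,75,100]))
s=r.sense();print(s['joint_vel'].round(3),s['tcp_pos'])
```

```text
((386.5, 183.5), (19.0, 15.0), 90.0) (379, 174, 16, 20)
((385.54058837890625, 183.43148803710938), (12.25449275970459, 19.592939376831055), 4.085616588592529) (379, 174, 14, 20)
expected handle bottom/top [385.44769126 194.02907433] [386.38558592 174.46730422]
[320. 362. 386. 411. 429.] [145. 219. 226. 233. 239.]
[ 0.002  0.015 -0.008 -0.     0.004  0.001] [0.45327146 0.04593027 0.30550041]
```

```bash
python3 -c "
from station import r
print(r.finish_job())"
```

```text
the job is handed in; nothing more can be done
None
```

The job is handed in after about 37 s of robot time; `finish_job` gave no verdict.

**What I did:** Two caps were present, on holders 1 and 3. I pulled both with the puller and stood them on the pine board, then stood the puller upright on the bench. I slid the two cream bars into holders 1 and 2, and left the purple look-alike alone.

**Last checks:**
- **Caps:** the camera puts them at (-1, -68) mm and (-4, +79) mm on the board. I saw both upright after placing, and at the end they were still where I stood them.
- **Bars:** their tops are about 70 mm above the bench, which is the fully home height. Lengthwise they are within about 1.5 mm of the holder axes. I did not measure the sideways fit at the end, but both went in without contact.
- **Puller:** its handle is where I set it down and reads upright.
- **Jar, pot, stamp and bowl:** nothing changed at their places in the side view since before the bars were moved. The jar and bowl are also plain to see, in place, in the earlier pictures.

**What disagreed or was not seen:**
- The caps and puller areas differed by 115 and 152 pixels from the earlier picture. The changed pixels lie mostly below the puller handle, which had not moved, so I took them for the arm's shadow.
- Bar B sat about 3 mm off along its length in the grip. I corrected for that before inserting it.
- The final picture went unviewed because the 16-picture limit was reached, so these last checks are numeric.

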